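Sort the laundry-corner handful

ROBOT

A 6-joint arm with a two-finger parallel gripper is mounted at the origin on the work surface. World frame = base frame: x ahead of the robot, y to its left, z up, the work surface at z = 0. Lengths are in mm, angles in degrees, forces in N, time in s.
With the tool pointing down it reaches from about 350 to 850 mm from the base axis. Payload 8.1 kg.
Tool frame: the origin (TCP) lies at the very end of the fingers, on their centre line; the grasp point (between the pads) lies 19 mm behind it (tcp_to_grasp is the distance from the TCP to the grasp point, in mm); z points along the fingers, x is the direction in which the jaws open and shut, and the axes are right-handed (so a half turn about z gives the same grasp; the last joint's range is limited). The gripper opens to 85 mm and grips with 20 to 120 N. Pads are 22 mm wide; open, the fingers measure 114 mm over their backs; the gripper's body (76 mm by 85 mm) begins 54 mm behind the grasp point. The pads swing forward as they close: fully open they stand 13 mm farther back than shut.
Start: joints at [69.534, 7.471, 85.268, -0, 87.261, -4.893], TCP at [161.057, 577.984, 194.192] pointing down, gripper open.
Joint ranges: [-169.43, 169.43], [-51.17, 129.36], [1.28, 143.12], [-76.62, 256.62], [0, 156.53], [-152.29, 152.29]. Speed limits (degrees/s): [136.94, 136.94, 159.86, 180, 180, 180].

INTERFACE

Orientations are given as [roll, pitch, yaw] about the fixed x, y, z axes, in that order (R = Rz(yaw) Ry(pitch) Rx(roll)).
In Python, from bench import * gives the robot as it stands. The module is installed in compiled form; this text tells all that it offers.
- The arm moves only by the tool apply_moves, never from a script. Its argument "targets" is text: rows parted by semicolons, each of 7 numbers parted by spaces: the turn, a rotation vector about the tool's x, y, z in rad, then the shift along the tool's x, y, z in cm, then the finger opening in cm, from 0 to 8.54. A call has exactly 5 rows; each row is the pose to reach, as a shift and turn from the pose commanded when the call began, along the tool's axes at that moment; what a row does not reach only later rows make up. A row lasts 1/10 s, in which the tool goes at most 50 mm and 8.59 degrees, less where a joint would pass 70% of its speed; a pose out of reach is approached as far as the arm can. A call with a gripper value outside its range is refused whole. The fingers move at their own pace and stop on an object; "force" is the grip in N (left out, the last holds). Time passes only in rows, so rows that repeat a pose let the fingers close, or fill a call up. It gives the time, the measured TCP pose, the force and the opening at its end, in the units of the state.
- sense(): the state, without advancing time (a new reading comes with each control period).
- snapshot(name): name is "side" or "top" or "wrist"; returns the picture (420x560x3 uint8, red, green, blue); there is no depth.
- camera_model(name): a dict with "fx", "fy", "cx", "cy" (pixels), "position" and "attitude" of the camera in the world; the wrist camera has in their place "T_tool_cam" (4x4, takes a point from camera to tool coordinates, whose origin is the TCP and whose axes are the tool frame's). Camera axes: x right, y up, looking along -z (the intrinsics and any distortion apply to the point x, -y, -z); pixel columns grow to the right and rows downward; lengths in mm; the calibration is good to about 2 mm. A picture is of the moment at which its call begins: read the wrist's pose just before it. camera_model takes no time and is no camera call.
- hand_in(): hands the job in, once; it reports no verdict.
Trained networks look in the newest picture that a camera, given by its name, has taken for a name from the list of things; names that differ only in an ending like _2 or _b are one class to them, and where a whole thing is asked for, a point or a joint stands for the part that bears it (a point fixed in the world has none). Each returns a list of dicts, best first, with "confidence" (0 to 1); they miss things now and then, are a little off and sometimes report something else, mostly with a low value. They report only what shows in the picture. A call takes as long as a camera call. They do not tell look-alikes from the thing itself.
- recognise(camera, query): "at" ([row, column] in pixels, amid what is visible of it).
- place_of(camera, query): "at" ([row, column] in pixels: a listed point, or the origin of a listed thing).
The state is a dict: "time": time; "joint_pos": joint angles; "qd": joint speeds; "joint_efforts": joint torques, N m; "tool_pos": TCP position; "tcp_rot": TCP orientation; "ft_force": force on the tool from outside, world axes, zero at the start; "wrist_torque": the same for the moment, N m; "finger_gap": finger opening in mm.
Only numpy, scipy, OpenCV 4.12 (cv2) and the standard library are available. Lean on these libraries where they do the work, as an engineer would, in place of code of your own. Each camera call takes 0.05 s, during which the arm holds its last target. There are 200 camera calls.

TASK

Tidy the laundry counter: first throw the slack red peg with the gaping jaws into the black waste bin, before anything else is sorted, so that it does not get mixed up with the good ones. Then lay the yellow and the blue peg in the aluminium tray and put the scrubbing brush (bristles down) and the green soap bar in the white basket, each lying flat on the bottom with nothing on top of another, set down rather than dropped. Leave the spray bottle and the blue cup where they stand.

Things in the scene. Friction and masses are not known exactly. Their poses are not given: they have to be found in the camera images.
- peg_yellow: Sound yellow plastic clothes peg lying flat on its side, about 80 long (along its x, jaws towards +x) and 12 high. Over the middle 26 of its length its two arms are parallel and 19 across (along y): the place to grip it; the tails (-x end) splay to 29 across. Rigid, about 15 g. Origin: centre of the peg at its underside; z up. Jaws closed, 19 across.
- peg_blue: Sound blue plastic clothes peg lying flat on its side, about 80 long (along its x, jaws towards +x) and 12 high. Over the middle 26 of its length its two arms are parallel and 19 across (along y): the place to grip it; the tails (-x end) splay to 29 across. Rigid, about 15 g. Origin: centre of the peg at its underside; z up. Jaws closed, 19 across.
- peg_red: Slack red plastic clothes peg lying flat on its side, about 80 long (along its x, jaws towards +x) and 12 high. Over the middle 26 of its length its two arms are parallel and 19 across (along y): the place to grip it; the tails (-x end) splay to 29 across. Rigid, about 15 g. Origin: centre of the peg at its underside; z up. Its jaws gape open to about 39 across: the reject.
- brush: Scrubbing brush: wooden block 86 x 38 x 16 (x, y, z) on a rigid block of white bristles 76 x 28 x 16, 32 high in all, wood on top from 16 up to 32; about 70 g. Origin: centre of the underside (bristle tips); z up.
- soap: Bar of pale green laundry soap, 76 x 48 x 28 (x, y, z), hard; about 160 g. Origin: centre of the underside; z up.
- tray: Small open aluminium tray for sound pegs, fixed to the counter: 130 x 150 outside (x, y), 18 high, walls and floor 3 thick. Origin: centre of the underside; z up.
- basket: Open white plastic basket for washing things, fixed: 128 x 188 outside (x, y), 35 high, walls and floor 4 thick. Origin: centre of the underside; z up.
- bin: Small open black waste bin, fixed: 120 x 120 outside, 60 high, walls and floor 4 thick. Origin: centre of the underside; z up.
- spray_bottle: Grey spray bottle with a white and red trigger head, 72 in diameter, 200 high, standing on the counter. Bystander. Origin: centre of its underside; z up.
- cup: Blue plastic cup, 76 across the rim, 90 high, standing on the counter. Bystander. Origin: centre of its underside; z up.
Mind the look-alikes: they are no part of the job. Several things have the shape of the peg_red; the one meant has the colours described above.

How it is judged:
By the outcome, as a careful person would: the job done as asked, in the order asked, and still so for the second after the job is handed in, with the robot touching nothing.
It also fails if it takes over 120 s, if anything falls off the work surface, if the arm or the gripper's body presses on something with over 40 N, if the wrist force passes 120 N, or if a joint passes its speed limit or range.

## Working session

There is one attempt and no reset: what is moved stays moved. The work goes in short steps, Python scripts to look and compute and a tool call to move; the robot and the scene stay as the last step left them, time stands still between calls to the robot, and variables do not carry over. Pictures are saved under pics/ and viewed, about 12 in all and at most 16, crops included, and the job is handed in when it is done.

Besides the shell and the picture viewer there is one more tool, called after "Call:" as name(argument=value, ...) on one line, values as JSON. apply_moves: Moves the arm, as the interface text tells. Its arguments: {"type":"object","properties":{"targets":{"type":"string"},"force":{"type":"number"}},"required":["targets"]}

```bash
mkdir -p pics; cat > h.py <<'E'
from bench import *
import numpy as np, cv2
from scipy.spatial.transform import Rotation as R
def cam(name,s=None):
    m=camera_model(name)
    if 'T_tool_cam' in m:
        s=s or sense(); T=np.eye(4); T[:3,:3]=R.from_euler('xyz',s['tcp_rot'],degrees=True).as_matrix(); T[:3,3]=s['tool_pos']
        return m,T@np.array(m['T_tool_cam'])
    T=np.eye(4);a=m['attitude'];a=np.array(a)
    T[:3,:3]=a if a.shape==(3,3) else R.from_euler('xyz',a,degrees=True).as_matrix(); T[:3,3]=m['position']; return m,T
def px2w(name,rc,z,s=None):
    m,T=cam(name,s); r,c=rc
    K=np.array([[m['fx'],0,m['cx']],[0,m['fy'],m['cy']],[0,0,1]],float)
    d=m.get('distortion')
    p=cv2.undistortPoints(np.array([[[c,r]]],float),K,None if d is None else np.array(d,float))[0,0]
    v=T[:3,:3]@np.array([p[0],-p[1],-1]); o=T[:3,3]
    return o+v*(z-o[2])/v[2]
def save(name,f,crop=None,scale=1):
    im=snapshot(name)
    o=im if crop is None else im[crop[0]:crop[1],crop[2]:crop[3]]
    cv2.imwrite('pics/'+f,cv2.resize(o[:,:,::-1],None,fx=scale,fy=scale,interpolation=cv2.INTER_CUBIC)); return im
E
python3 - <<'E'
from h import *
s=sense();print({k:np.round(v,2) for k,v in s.items()})
for n in ('top','side','wrist'): print(n,camera_model(n))
save('top','top0.png',scale=1.4)
for q in ['peg_red','peg_yellow','peg_blue','brush','soap','tray','basket','bin','spray_bottle','cup']:
    print(q,[(np.round(d['at']),round(d['confidence'],2),np.round(px2w('top',d['at'],0)[:2])) for d in place_of('top',q) if d['confidence']>.2])
E
```

```text
{'time': np.float64(0.0), 'joint_pos': array([69.53,  7.52, 85.33,  0.  , 87.26, -4.89]), 'qd': array([-0.07, -0.04, -0.01, -0.05,  0.03, -0.01]), 'joint_efforts': array([ 0.000e+00, -5.694e+01, -5.006e+01, -0.000e+00,  1.000e-02,
        0.000e+00]), 'tool_pos': array([160.83, 577.39, 193.12]), 'tcp_rot': array([-1.7999e+02,  1.1000e-01,  7.4430e+01]), 'ft_force': array([0.52, 0.51, 0.27]), 'wrist_torque': array([0.01, 0.03, 0.03]), 'finger_gap': np.float64(85.47)}
top {'fx': 414.222016464672, 'fy': 414.222016464672, 'cx': 276.4655760181223, 'cy': 212.3036876659137, 'position': array([ 438.07486798,  -54.01509915, 1125.76939473]), 'attitude': array([  4.26275779,  -1.167234  , -90.92662902])}
side {'fx': 407.5324687063711, 'fy': 407.5324687063711, 'cx': 278.5050166435008, 'cy': 203.9332839342196, 'position': array([ 353.62258214, -636.58528514,  784.84586987]), 'attitude': array([ 39.08783005,   0.48526554, -15.41602114])}
wrist {'fx': 373.34087892042703, 'fy': 373.34087892042703, 'cx': 276.521504748023, 'cy': 207.76747867191415, 'T_tool_cam': array([[ 9.99998315e-01,  4.48230372e-0
[... 295 characters left out ...]
+00]])}
peg_red [(array([248., 244.]), 0.7, array([425.,  11.])), (array([284., 271.]), 0.68, array([329., -61.])), (array([287., 203.]), 0.66, array([324., 122.])), (array([297., 324.]), 0.49, array([ 290., -203.]))]
peg_yellow []
peg_blue []
brush [(array([212., 281.]), 0.95, array([523., -90.]))]
soap [(array([245., 303.]), 0.79, array([ 432., -148.]))]
tray [(array([218., 122.]), 0.87, array([511., 340.])), (array([250., 248.]), 0.42, array([419.,   1.]))]
basket [(array([147., 238.]), 0.74, array([705.,  24.]))]
bin [(array([224., 374.]), 0.78, array([ 485., -344.]))]
spray_bottle [(array([164., 408.]), 0.89, array([ 649., -446.]))]
cup [(array([146., 155.]), 0.94, array([709., 253.]))]
```

View pics/top0.png

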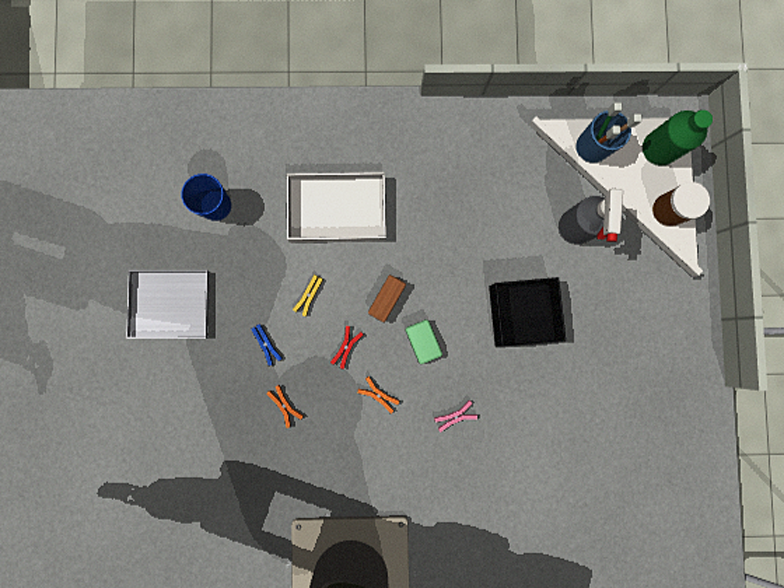

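The top picture shows these peg-shaped things (1.4x pixels):
- red at (347,346)
- orange at (405,285) and (394,379)
- pink at (416,457)
- yellow at (295,309)
- blue at (345,267)

The only true red is the one at full-resolution row 248, col 247. I'll check it in a close crop and measure all poses by colour.

```bash
cat > seg.py <<'E'
from h import *
def pose(name,mask,z,s=None,win=None):
    if win: w=np.zeros_like(mask); w[win[0]:win[1],win[2]:win[3]]=1; mask=mask*w
    n,l,st,c=cv2.connectedComponentsWithStats(mask.astype(np.uint8))
    if n<2: return None
    i=1+np.argmax(st[1:,4]); rr,cc=np.where(l==i)
    P=np.array([px2w(name,p,z,s)[:2] for p in zip(rr,cc)])
    (cx,cy),(w,h),a=cv2.minAreaRect(P.astype(np.float32))
    u,S,vt=np.linalg.svd(P-P.mean(0),full_matrices=False); v=vt[0]; t=(P-P.mean(0))@v
    return dict(n=len(P),c=P.mean(0).round(1),box=np.round([cx,cy,w,h,a],1),ax=round(float(np.degrees(np.arctan2(v[1],v[0])))%180,1),px=[rr.min(),rr.max(),cc.min(),cc.max()])
def masks(im):
    H=cv2.cvtColor(im,cv2.COLOR_RGB2HSV); h,s,v=[H[...,i].astype(int) for i in range(3)]
    return dict(red=((h<4)|(h>174))&(s>170)&(v>70),yellow=(h>23)&(h<33)&(s>140)&(v>80),blue=(h>105)&(h<125)&(s>150)&(v>60),green=(h>45)&(h<75)&(s>70)&(v>90),wood=(h>3)&(h<14)&(s>100)&(s<215)&(v>40)&(v<170))
E
python3 - <<'E'
from seg import *
im=save('top','crop0.png',(190,310,170,350),4)
M=masks(im)
for k,z,w in [('red',8,(220,270,230,265)),('yellow',8,(190,230,200,240)),('blue',8,(225,270,170,210)),('green',28,(220,265,280,325)),('wood',32,(190,235,255,300))]:
    print(k,pose('top',M[k],z,None,w))
E
```

```text
red {'n': 169, 'c': array([426.3,   3.2]), 'box': array([426.7,   3.6,  33.7,  76.5,  62.6]), 'ax': 153.1, 'px': [np.int64(233), np.int64(262), np.int64(236), np.int64(258)]}
yellow {'n': 23, 'c': array([532.9,  78.8]), 'box': array([533.6,  78.2,   6.1,  37.4,  63.2]), 'ax': 157.5, 'px': [np.int64(202), np.int64(215), np.int64(216), np.int64(221)]}
blue {'n': 87, 'c': array([437.7, 151.4]), 'box': array([438.2, 151.9,  79.8,   9.3,  32.1]), 'ax': 31.8, 'px': [np.int64(232), np.int64(257), np.int64(183), np.int64(200)]}
green {'n': 497, 'c': array([ 434.8, -144.8]), 'box': array([ 434.8, -144.9,   74. ,   46.9,   21.7]), 'ax': 22.0, 'px': [np.int64(228), np.int64(259), np.int64(290), np.int64(315)]}
wood {'n': 448, 'c': array([518.4, -76.4]), 'box': array([518.4, -76.3,  37.2,  85. ,  59.3]), 'ax': 149.3, 'px': [np.int64(196), np.int64(229), np.int64(263), np.int64(289)]}
```

View pics/crop0.png

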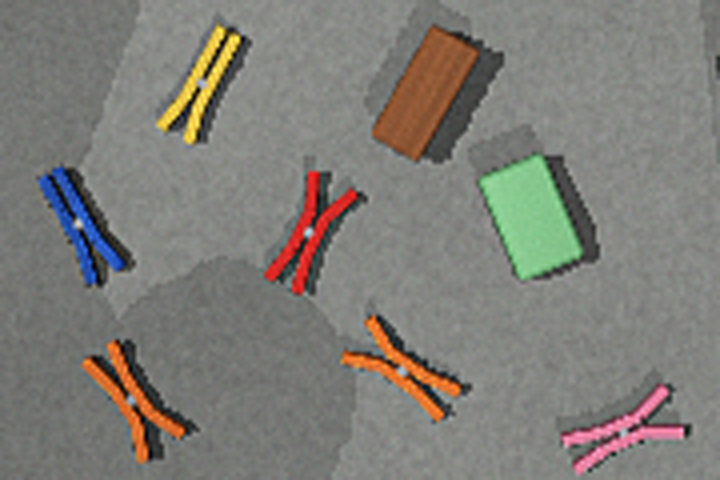

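```bash
cat > go.py <<'E'
from h import *
def go(x,y,z,yaw=None,s=None):
    s=s or sense(); r,p,w=s['tcp_rot']
    A=R.from_euler('xyz',s['tcp_rot'],degrees=True)
    yw=w if yaw is None else w+((yaw-w+90)%180-90)
    B=R.from_euler('xyz',[180,0,yw],degrees=True)
    d=A.inv().apply(np.array([x,y,z])-s['tool_pos'])/10
    t=(A.inv()*B).as_rotvec()
    print('turn',t.round(3),'shift',d.round(2),'calls',round(np.linalg.norm(d)/25,2),'deg',np.degrees(np.linalg.norm(t)).round(1),'j6',s['joint_pos'][5].round(1),'yaw',w.round(1),'->',round(yw,1))
E
python3 -c "
from go import *
go(426.5,3.5,120,63)
go(426.5,3.5,120,63-180)
print(px2w('top',(218,122),0))
im=snapshot('top')
M=cv2.cvtColor(im,cv2.COLOR_RGB2HSV)
for q in ['bin','tray','basket']:
  for c in ('top','side'):
    if c=='side':snapshot('side')
    print(q,c,[(d['confidence'],px2w(c,d['at'],0)) for d in place_of(c,q)[:1]])
"
```

```text
turn [-0.     0.     0.199] shift [-48.21  40.99   7.42] calls 2.55 deg 11.4 j6 -4.9 yaw 74.4 -> 63.0
turn [-0.     0.     0.199] shift [-48.21  40.99   7.42] calls 2.55 deg 11.4 j6 -4.9 yaw 74.4 -> 63.0
[512.30486703 339.43395017   0.        ]
bin top [(0.81, array([ 482.33388178, -347.31576272,    0.        ]))]
bin side [(0.81, array([ 488.58650298, -345.8905402 ,    0.        ]))]
tray top [(0.8, array([521.76507035, 337.93098504,   0.        ]))]
tray side [(0.74, array([511.93707179, 335.29138812,   0.        ]))]
basket top [(0.7, array([693.97487815,  27.7941159 ,   0.        ]))]
basket side [(0.81, array([694.4270204 ,  12.84172322,   0.        ]))]
```

Call:
apply_moves(targets="0 0 0.2 -16 13.7 0 5; 0 0 0.2 -16 13.7 0 5; 0 0 0.2 -16 13.7 0 5; 0 0 0.2 -16 13.7 0 5; 0 0 0.2 -16 13.7 0 5", force=30)

```text
time: 1.6
tool_pos: [251.6, 383.6, 194.2]
tcp_rot: [179.9, 0.0, 62.8]
ft_force: [-0.6, 0.8, 0.8]
finger_gap: 49.7
```

```bash
python3 -c "
from go import *
go(426.5,3.5,120,63)"
```

```text
turn [ 0.001  0.001 -0.003] shift [-25.81  32.92   7.47] calls 1.7 deg 0.2 j6 -12.4 yaw 62.8 -> 63.0
```

Call:
apply_moves(targets="0 0 0 -15 19 4 5; 0 0 0 -15 19 4 5; 0 0 0 -15 19 4 5; 0 0 0 -15 19 4 5; 0 0 0 -15 19 4 5")

```text
time: 2.1
tool_pos: [351.8, 165.6, 154.2]
tcp_rot: [180.0, -0.1, 63.0]
ft_force: [1.2, 0.1, 0.5]
finger_gap: 50.2
```

Call:
apply_moves(targets="0 0 0 -10.8 13.9 3.5 5; 0 0 0 -10.8 13.9 3.5 5; 0 0 0 -10.8 13.9 3.5 5; 0 0 0 -10.8 13.9 3.5 5; 0 0 0 -10.8 13.9 3.5 5")

```text
time: 2.6
tool_pos: [426.6, 4.9, 118.5]
tcp_rot: [-180.0, 0.1, 62.7]
ft_force: [-0.2, 0.5, -1.0]
finger_gap: 49.9
```

```bash
python3 -c "
from seg import *
from go import go
s=sense();print(s['tool_pos'],s['tcp_rot'])
im=save('wrist','w1.png');M=masks(im)
print(pose('wrist',M['red'],8,s))
go(426.5,3.5,20,63)"
```

```text
[426.62312147   4.91827985 118.48085185] [-1.79980199e+02  5.08851874e-02  6.27319797e+01]
{'n': 896, 'c': array([421.8,  -1. ]), 'box': array([422.6,  -2.2,  14.5,  77.9,  59.4]), 'ax': 150.2, 'px': [np.int64(145), np.int64(240), np.int64(254), np.int64(273)]}
turn [-0.001  0.    -0.004] shift [-0.26  0.19  9.88] calls 0.4 deg 0.2 j6 -68.8 yaw 62.8 -> 63.0
```

View pics/w1.png

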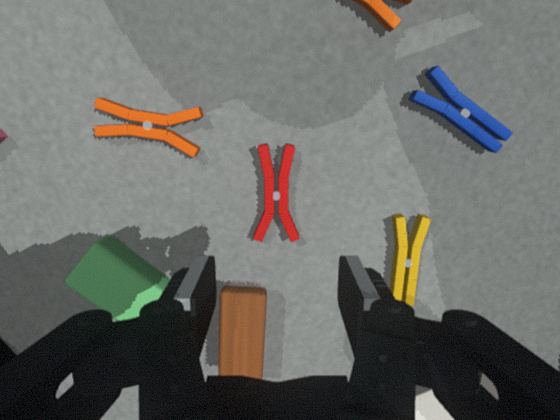

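The wrist view shows the red peg upright in the image, with its pivot at (row 195, col 276) and its jaws gaping downward. Yellow's pivot is at (263,408) and blue's at (113,465).

```bash
python3 -c "
from go import *
p=px2w('wrist',(195,276),12);print(p)
for rc in ((263,408),(113,465)): print(px2w('wrist',rc,12))
go(p[0],p[1],20,62.5)"
```

```text
[425.84600927   7.56138784  12.        ]
[527.41289192  78.31602287  12.        ]
[434.45212938 161.07527215  12.        ]
turn [-0.001  0.     0.005] shift [ 0.07 -0.06  9.88] calls 0.4 deg 0.3 j6 -68.8 yaw 62.8 -> 62.5
```

Call:
apply_moves(targets="0 0 0 0 -0.1 5 4.6; 0 0 0 0 -0.1 9.5 4.6; 0 0 0 0 -0.1 10.5 4.6; 0 0 0 0 -0.1 11.1 4.6; 0 0 0 0 -0.1 11.4 4.6")

```text
time: 3.15
tool_pos: [426.3, 8.7, 6.6]
tcp_rot: [179.9, -0.0, 63.0]
ft_force: [1.2, -0.2, -0.2]
finger_gap: 45.7
```

Call:
apply_moves(targets="0 0 0 0 0 0 1; 0 0 0 0 0 0 1; 0 0 0 0 0 0 1; 0 0 0 0 0 0 1; 0 0 0 0 0 0 1", force=30)

```text
time: 3.65
tool_pos: [425.3, 8.1, 5.6]
tcp_rot: [180.0, -0.0, 63.0]
ft_force: [0.4, -0.8, 0.7]
finger_gap: 10.2
```

```bash
python3 -c "
from go import *
s=sense();print(s['tool_pos'],s['finger_gap'],s['ft_force'])"
```

```text
[425.27357943   8.12159842   5.57864899] 10.19021649606939 [ 0.39856494 -0.78117709  0.70443389]
```

```bash
python3 -c "
from go import *
save('wrist','w2.png')"
```

```text
(no output)
```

View pics/w2.png

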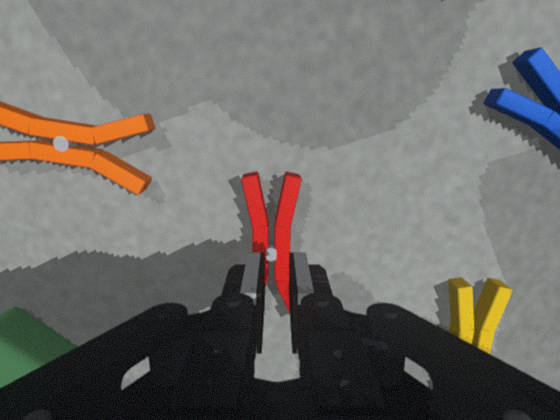

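Call:
apply_moves(targets="0 0 0 0 0 0 0.4; 0 0 0 0 0 0 0.4; 0 0 0 0 0 0 0.4; 0 0 0 0 0 0 0.4; 0 0 0 0 0 0 0.4", force=30)

```text
time: 4.2
tool_pos: [425.0, 8.2, 5.2]
tcp_rot: [-180.0, 0.0, 63.0]
ft_force: [-0.4, 0.4, -0.2]
finger_gap: 4.2
```

```bash
python3 -c "
from go import *
save('wrist','w3.png',(140,360,180,380),3)
save('side','s3.png')
p=np.array([430,5,10])
m,T=cam('side');v=T[:3,:3].T@(p-T[:3,3]);print(m['cx']+m['fx']*v[0]/-v[2],m['cy']-m['fy']*v[1]/-v[2])
"
```

```text
241.85887445715545 201.1838778383218
```

View pics/w3.png

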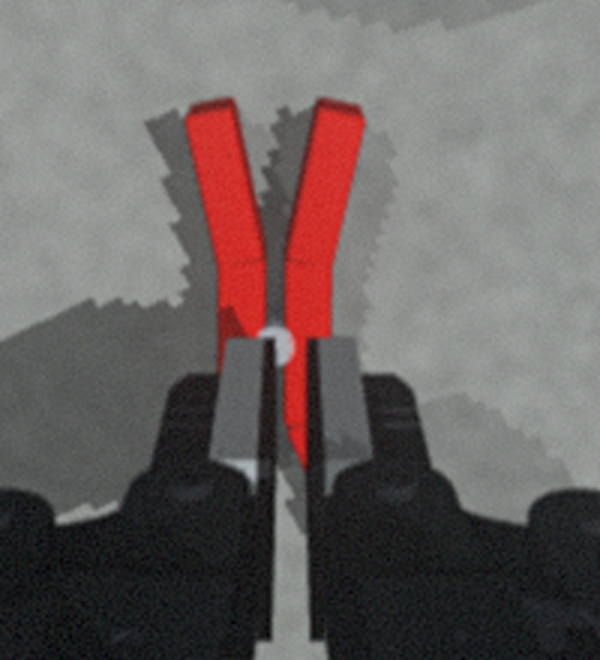

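The fingers have closed above the peg: the grey pads overlap its arms in the image. I'll check the side view for the real tip height.

```bash
python3 -c "
import cv2
im=cv2.imread('pics/s3.png')[130:250,160:320]
cv2.imwrite('pics/s3c.png',cv2.resize(im,None,fx=4.5,fy=4.5,interpolation=cv2.INTER_CUBIC))"
```

```text
(no output)
```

View pics/s3c.png

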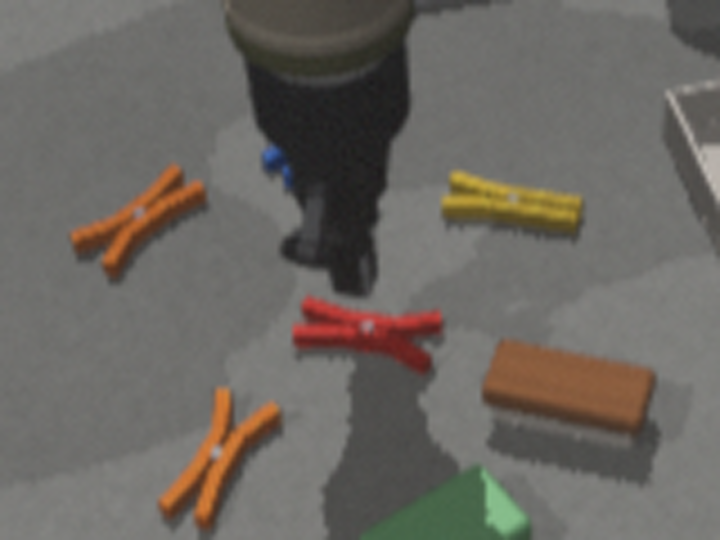

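```bash
python3 -c "
from go import *
s=sense();print(s['tool_pos'],s['joint_pos'],s['ft_force'])
m,T=cam('side')
for z in (5,15,25,35):
  p=np.array([425,8,z]);v=T[:3,:3].T@(p-T[:3,3]);print(z,m['cx']-m['fx']*v[0]/v[2],m['cy']+m['fy']*v[1]/v[2])
print(px2w('side',(202.7,241.8),12),px2w('side',(194.4,237.8),8))
m,T=cam('wrist')
for y in (-11,0,11):
 for h in (0,10,20,30):
  q=np.linalg.inv(np.array(m['T_tool_cam']))@np.array([6,y,-h,1]); print(y,h,(m['cx']-m['fx']*q[0]/q[2]).round(),(m['cy']+m['fy']*q[1]/q[2]).round())
"
```

```text
[424.96295454   8.19853127   5.17503787] [-5.81255341e+00 -9.71656067e+00  1.22940686e+02 -9.00911467e-04
  6.67793936e+01 -6.87824333e+01] [ 0.02711464 -0.40549853 -0.10262193]
5 239.78667391917577 201.99207118230598
15 239.45229734562565 199.4125916564732
25 239.11269989043547 196.79283670956556
35 238.7677583149633 194.13185564234482
[428.64671531  -1.33335562  12.        ] [425.05142894  31.00608043   8.        ]
-11 0 286.0 224.0
-11 10 287.0 231.0
-11 20 288.0 238.0
-11 30 288.0 246.0
0 0 286.0 245.0
0 10 287.0 252.0
0 20 287.0 261.0
0 30 288.0 270.0
11 0 286.0 265.0
11 10 287.0 273.0
11 20 287.0 282.0
11 30 288.0 293.0
```

```bash
python3 -c "
from go import *
s=sense();print(px2w('wrist',(255,272.5),12))
def pj(name,p):
  m,T=cam(name);v=T[:3,:3].T@(np.array(p)-T[:3,3]);return [round(m['cy']+m['fy']*v[1]/v[2]),round(m['cx']-m['fx']*v[0]/v[2])]
A=R.from_euler('xyz',s['tcp_rot'],degrees=True)
for a,b in ((-12,8),(0,8),(12,8)): pass
im=snapshot('top');o=im[215:275,210:290];cv2.imwrite('pics/t4.png',cv2.resize(o[:,:,::-1],None,fx=7,fy=7,interpolation=cv2.INTER_CUBIC))
print(pj('top',[425,8,5]),pj('top',[425,8,100]))
"
```

```text
[426.9175339    6.08636998  12.        ]
[248, 245] [249, 243]
```

Call:
apply_moves(targets="0 0 0 0 0 0 4.6; 0 0 0 0 0 0 4.6; 0 0 0 0 0 0.4 4.6; 0 0 0 0 0 0.8 4.6; 0 0 0 0 0 1 4.6")

```text
time: 4.85
tool_pos: [424.5, 8.3, -5.5]
tcp_rot: [-180.0, 0.0, 63.0]
ft_force: [-0.6, 0.1, 0.3]
finger_gap: 46.2
```

TCP reading -5.5 with no contact: the fingers end about 30 mm short of the stated TCP. I'll go on down in small steps, watching the force.

Call:
apply_moves(targets="0 0 0 -0.1 0.2 0.3 4.6; 0 0 0 -0.1 0.2 0.6 4.6; 0 0 0 -0.1 0.2 0.9 4.6; 0 0 0 -0.1 0.2 1.1 4.6; 0 0 0 -0.1 0.2 1.2 4.6")

```text
time: 5.35
tool_pos: [426.1, 6.4, -17.1]
tcp_rot: [-180.0, 0.0, 63.0]
ft_force: [0.3, 0.3, 0.1]
finger_gap: 46.1
```

Call:
apply_moves(targets="0 0 0 0 0 0.1 4.6; 0 0 0 0 0 0.2 4.6; 0 0 0 0 0 0.3 4.6; 0 0 0 0 0 0.4 4.6; 0 0 0 0 0 0.5 4.6")

```text
time: 5.85
tool_pos: [426.3, 6.4, -21.8]
tcp_rot: [180.0, -0.0, 63.0]
ft_force: [0.2, 0.2, -0.3]
finger_gap: 46.0
```

```bash
python3 -c "
from go import *
print(sense()['ft_force'])
im=snapshot('side')[130:250,160:320];w=snapshot('wrist')[140:380,150:400]
a=cv2.resize(im,(480,360),interpolation=cv2.INTER_CUBIC);b=cv2.resize(w,(375,360))[:, :320]
cv2.imwrite('pics/c5.png',np.hstack([a,b])[:,:,::-1])"
```

```text
[ 0.17303934  0.23710724 -0.27676933]
```

View pics/c5.png

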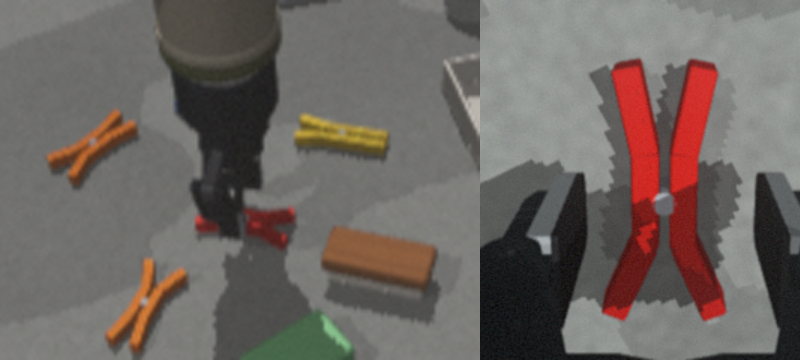

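Call:
apply_moves(targets="0 0 0 0 0 0 2.9; 0 0 0 0 0 0 2.9; 0 0 0 0 0 0.1 2.9; 0 0 0 0 0 0.2 2.9; 0 0 0 0 0 0.3 2.9")

```text
time: 6.45
tool_pos: [426.3, 6.4, -24.9]
tcp_rot: [-180.0, 0.0, 63.0]
ft_force: [-0.7, 1.3, -0.9]
finger_gap: 28.9
```

Call:
apply_moves(targets="0 0 0 0 0 0.1 2.9; 0 0 0 0 0 0.2 2.9; 0 0 0 0 0 0.3 2.9; 0 0 0 0 0 0.4 2.9; 0 0 0 0 0 0.4 2.9")

```text
time: 6.95
tool_pos: [426.1, 6.4, -29.0]
tcp_rot: [-180.0, 0.0, 63.0]
ft_force: [-0.4, -0.1, 0.1]
finger_gap: 28.8
```

```bash
python3 -c "
from go import *
print(sense()['ft_force'])
im=snapshot('side')[160:240,190:290]
cv2.imwrite('pics/c6.png',cv2.resize(im,None,fx=7,fy=7,interpolation=cv2.INTER_CUBIC)[:,:,::-1])"
```

```text
[-0.44493181 -0.05785478  0.10512962]
```

Call:
apply_moves(targets="0 0 0 0 0 0.1 2.9; 0 0 0 0 0 0.1 1; 0 0 0 0 0 0.1 1; 0 0 0 0 0 0.1 1; 0 0 0 0 0 0.1 1", force=25)

```text
time: 7.5
tool_pos: [426.4, 6.4, -29.8]
tcp_rot: [180.0, -0.0, 63.0]
ft_force: [0.3, -0.2, 0.5]
finger_gap: 17.6
```

Call:
apply_moves(targets="0 0 0 0 0 0 1; 0 0 0 0 0 0 1; 0 0 0 0 0 -1 1; 0 0 0 0 0 -2 1; 0 0 0 0 0 -3 1", force=40)

```text
time: 8.0
tool_pos: [426.6, 6.4, 1.4]
tcp_rot: [180.0, -0.0, 63.0]
ft_force: [0.5, -0.2, -0.1]
finger_gap: 17.4
```

```bash
python3 -c "
from go import *
s=sense();print(s['ft_force'],s['finger_gap'])
w=snapshot('wrist')
cv2.imwrite('pics/c7.png',w[:,:,::-1])
snapshot('top')
for c in ('top','side'):
  if c=='side': snapshot(c)
  for q in ('bin','tray','basket'):
    print(c,q,[(round(d['confidence'],2),px2w(c,d['at'],z)[:2].round()) for d in place_of(c,q)[:1] for z in (0,)])
go(485,-345,130)"
```

```text
[ 0.49619394 -0.20570904 -0.09407494] 17.42124856674218
top bin [(0.9, array([ 489., -343.]))]
top tray [(0.77, array([516., 344.]))]
top basket [(0.82, array([696.,  30.]))]
side bin [(0.68, array([ 489., -346.]))]
side tray [(0.58, array([515., 346.]))]
side basket [(0.59, array([694.,  18.]))]
turn [-0.001  0.    -0.   ] shift [-28.62  21.23 -13.03] calls 1.52 deg 0.1 j6 -69.0 yaw 63.0 -> 63.0
```

View pics/c7.png

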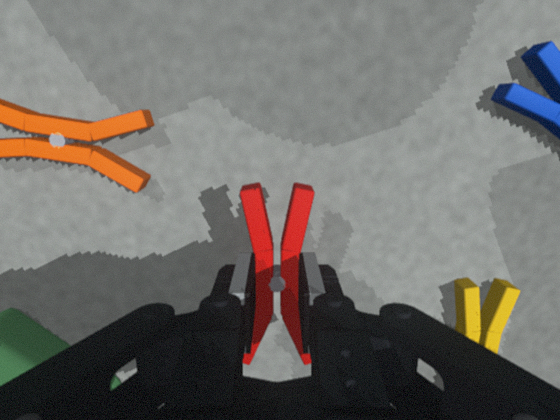

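The red peg is held between the pads (gap 17.4) and clear of the counter. Next I'll carry it to the bin at about (488,-345).

Call:
apply_moves(targets="0 0 0 0 0 -5 1; 0 0 0 0 0 -10 1; 0 0 0 -4 3 -10 1; 0 0 0 -8 6 -10 1; 0 0 0 -12 9 -10 1")

```text
time: 8.95
tool_pos: [452.5, -142.9, 100.8]
tcp_rot: [179.9, -0.0, 63.1]
ft_force: [1.1, 0.8, -0.3]
finger_gap: 17.4
```

Call:
apply_moves(targets="0 0 0 -4 3 0 1; 0 0 0 -8 6 0 1; 0 0 0 -12 9 0 1; 0 0 0 -16.5 12.3 0 1; 0 0 0 -16.5 12.3 0 1")

```text
time: 9.45
tool_pos: [485.8, -349.3, 98.9]
tcp_rot: [-180.0, 0.1, 62.7]
ft_force: [-1.2, 1.3, 0.6]
finger_gap: 17.4
```

```bash
python3 -c "
from go import *
s=sense();print(s['tool_pos'],s['finger_gap'])
go(488,-345,5)"
```

```text
[ 485.80479606 -349.33730931   98.93155062] 17.3833184717411
turn [-0.     0.001 -0.   ] shift [0.5  0.   9.39] calls 0.38 deg 0.1 j6 -103.3 yaw 62.7 -> 62.7
```

Call:
apply_moves(targets="0 0 0 0.5 0 3 1; 0 0 0 0.5 0 6 1; 0 0 0 0.5 0 8.5 1; 0 0 0 0.5 0 9.2 1; 0 0 0 0.5 0 9.2 1")

```text
time: 9.95
tool_pos: [487.7, -338.5, 6.7]
tcp_rot: [-179.8, -0.0, 63.0]
ft_force: [0.1, -0.0, -0.1]
finger_gap: 17.3
```

Call:
apply_moves(targets="0 0 0 0 0 0 4; 0 0 0 0 0 0 4; 0 0 0 0 0 0 4; 0 0 0 0 0 0 4; 0 0 0 0 0 -2 4")

```text
time: 10.45
tool_pos: [486.9, -338.3, 25.9]
tcp_rot: [-179.7, -0.1, 63.0]
ft_force: [0.1, -0.6, -0.3]
finger_gap: 40.4
```

Call:
apply_moves(targets="0 0 0 0 0 -5 4; 0 0 0 0 0 -10 4; 0 0 0 0 0 -12 4; 0 0 0 0 0 -12 4; 0 0 0 0 0 -12 4")

```text
time: 10.95
tool_pos: [489.1, -340.1, 148.8]
tcp_rot: [179.9, 0.0, 63.0]
ft_force: [-1.4, 0.6, 0.2]
finger_gap: 40.3
```

```bash
python3 -c "
from seg import *
from go import go
s=sense();print(s['tool_pos'])
im=snapshot('wrist');print('red in wrist',pose('wrist',masks(im)['red'],8,s))
im=snapshot('top');M=masks(im);print('red top',pose('top',M['red'],10,None,(190,300,170,420)))
go(432,156,30,32-90)
go(530,78.3,30,66)
print(s['joint_pos'])
"
```

```text
[ 489.05929179 -340.05993612  148.81150011]
red in wrist {'n': 960, 'c': array([ 487.4, -346.9]), 'box': array([ 488.1, -347.7,   16.9,   82. ,   57.5]), 'ax': 148.8, 'px': [np.int64(142), np.int64(233), np.int64(254), np.int64(276)]}
red top {'n': 166, 'c': array([ 486.9, -338.7]), 'box': array([ 492.3, -340.8,   26.6,   80.9,   66.4]), 'ax': 161.2, 'px': [np.int64(206), np.int64(236), np.int64(364), np.int64(380)]}
turn [-0.002 -0.002 -1.03 ] shift [ 41.55 -27.45  11.74] calls 2.05 deg 59.0 j6 -102.7 yaw 63.0 -> 122.0
turn [-0.003 -0.001 -0.053] shift [ 39.08 -15.19  11.71] calls 1.74 deg 3.0 j6 -102.7 yaw 63.0 -> 66.0
[-3.97441673e+01  8.11982046e+00  8.93253341e+01  1.56269562e-03
  8.24726636e+01 -1.02709751e+02]
```

The red peg is in the bin. Yellow is next.

```bash
sed -i 's/    n,l,st,c=cv2/    mask=cv2.morphologyEx(mask.astype(np.uint8),cv2.MORPH_CLOSE,np.ones((K,K)))\n    n,l,st,c=cv2/; s/win=None):/win=None,K=5):/' seg.py
python3 -c "
from seg import *
from go import go
im=snapshot('top');M=masks(im)
for k,w in (('yellow',(190,230,200,240)),('blue',(225,270,170,210))): print(k,pose('top',M[k],12,None,w))
go(530,77,100,66)
"
```

```text
yellow {'n': 196, 'c': array([525.3,  75.2]), 'box': array([527.1,  71.8,  26.2,  78.8,  56.8]), 'ax': 150.3, 'px': [np.int64(197), np.int64(225), np.int64(209), np.int64(229)]}
blue {'n': 215, 'c': array([434. , 155.7]), 'box': array([433.9, 158.1,  79.5,  25.7,  32.1]), 'ax': 29.2, 'px': [np.int64(232), np.int64(260), np.int64(180), np.int64(200)]}
turn [-0.003 -0.001 -0.053] shift [ 38.97 -15.13   4.69] calls 1.68 deg 3.0 j6 -102.7 yaw 63.0 -> 66.0
```

Call:
apply_moves(targets="0 0 -0.05 20 -7.6 0 4; 0 0 -0.05 20 -7.6 0 4; 0 0 -0.05 20 -7.6 0 4; 0 0 -0.05 20 -7.6 0 4; 0 0 -0.05 20 -7.6 0 4")

```text
time: 11.6
tool_pos: [511.2, -122.5, 146.5]
tcp_rot: [-179.8, -0.1, 66.0]
ft_force: [0.0, -1.2, -0.8]
finger_gap: 40.1
```

```bash
python3 -c "
from go import go
go(530,77,100,66)"
```

```text
turn [-0.003 -0.001  0.   ] shift [18.99 -6.37  4.7 ] calls 0.82 deg 0.2 j6 -85.2 yaw 66.0 -> 66.0
```

Call:
apply_moves(targets="0 0 0.08 18.6 -6.6 4.7 4; 0 0 0.08 18.6 -6.6 4.7 4; 0 0 0.08 18.6 -6.6 4.7 4; 0 0 0.08 18.6 -6.6 4.7 4; 0 0 0.08 18.6 -6.6 4.7 4")

```text
time: 12.1
tool_pos: [525.7, 74.2, 98.0]
tcp_rot: [-179.7, 0.1, 61.5]
ft_force: [-0.3, -0.5, -0.4]
finger_gap: 40.1
```

```bash
cat > peg.py <<'E'
from seg import *
from go import go
import sys
s=sense();print(s['tool_pos'],s['tcp_rot'])
im=save('wrist',sys.argv[2]);m=masks(im)[sys.argv[1]]
d=pose('wrist',m,12,s,None,11);print(d)
r0,r1,c0,c1=[int(v) for v in d['px']]
g=im[r0:r1,c0:c1].astype(int); H=cv2.cvtColor(im,cv2.COLOR_RGB2HSV)[r0:r1,c0:c1]
k=((H[...,1]<60)&(H[...,2]>140)).astype(np.uint8)
hull=np.zeros(im.shape[:2],np.uint8);cv2.fillConvexPoly(hull,cv2.convexHull(np.argwhere(m)[:,::-1].astype(np.int32)),1) 
n,l,st,c=cv2.connectedComponentsWithStats(k&hull[r0:r1,c0:c1])
print('pivots',[(st[i,4],(c[i][::-1]+[r0,c0]).round(1),px2w('wrist',c[i][::-1]+[r0,c0],12,s)[:2].round(1)) for i in range(1,n) if st[i,4]>8])
E
python3 peg.py yellow y1.png
```

```text
[525.69801926  74.23151065  97.9607824 ] [-1.79711811e+02  6.58543830e-02  6.15173129e+01]
{'n': 2531, 'c': array([526.9,  76.8]), 'box': array([527. ,  76.7,  27. ,  78.7,  61.5]), 'ax': 151.4, 'px': [np.int64(149), np.int64(253), np.int64(260), np.int64(298)]}
pivots [(np.int32(46), array([151.2, 277. ]), array([493.1,  93.4])), (np.int32(62), array([204. , 278.8]), array([527.6,  76.2]))]
```

View pics/y1.png

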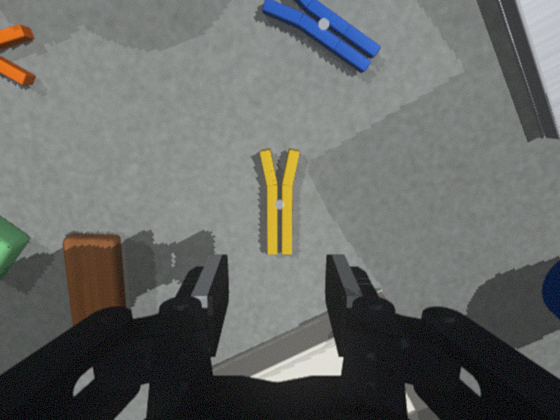

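The wrist view shows the yellow peg upright with its pivot at (204,279), within 3 mm of the centre line. Descending.

Call:
apply_moves(targets="0 0 0 0.3 0 4 3.5; 0 0 0 0.3 0 8 3.5; 0 0 0 0.3 0 11 3.5; 0 0 0 0.3 0 12 3.5; 0 0 0 0.3 0 12.4 3.5")

```text
time: 12.65
tool_pos: [528.2, 70.9, -24.1]
tcp_rot: [-179.9, 0.1, 61.2]
ft_force: [1.0, -0.1, -0.0]
finger_gap: 34.9
```

Call:
apply_moves(targets="0 0 0 0 0 0.2 3.5; 0 0 0 0 0 0.3 3.5; 0 0 0 0 0 0.3 1; 0 0 0 0 0 0.3 1; 0 0 0 0 0 0.3 1", force=25)

```text
time: 13.15
tool_pos: [530.3, 72.3, -24.8]
tcp_rot: [179.9, -0.1, 61.3]
ft_force: [-0.2, -0.2, 4.4]
finger_gap: 9.8
```

```bash
python3 -c "
from go import *
s=sense();print(s['tool_pos'],s['finger_gap'],s['ft_force'])"
```

```text
[530.27845494  72.28765622 -24.75408343] 9.838861610229149 [-0.23594861 -0.20492063  4.39031205]
```

I computed that correction from a reading taken before the arm had settled, so the grip missed: gap 9.8, 4 N up. I'll open, lift, let it settle and measure again.

Call:
apply_moves(targets="0 0 0 0 0 0 4; 0 0 0 0 0 0 4; 0 0 0 0 0 -3 4; 0 0 0 0 0 -7 4; 0 0 0 0 0 -9 4")

```text
time: 13.65
tool_pos: [530.6, 72.4, 67.1]
tcp_rot: [179.9, -0.1, 61.3]
ft_force: [2.1, 0.3, 0.4]
finger_gap: 40.0
```

Call:
apply_moves(targets="0 0 0 0 0 0 4; 0 0 0 0 0 0 4; 0 0 0 0 0 0 4; 0 0 0 0 0 0 4; 0 0 0 0 0 0 4")

```text
time: 14.15
tool_pos: [528.4, 72.2, 62.8]
tcp_rot: [-179.9, 0.1, 61.2]
ft_force: [0.5, -0.1, -0.2]
finger_gap: 40.2
```

```bash
python3 peg.py yellow y2.png; python3 -c "
from go import go
go(527,76.5,-25)"
```

```text
[528.37411084  72.1583917   62.84301101] [-1.79885888e+02  6.87768923e-02  6.12473722e+01]
turn [-0.002  0.001 -0.   ] shift [ 0.31 -0.33  8.81] calls 0.35 deg 0.1 j6 -59.0 yaw 61.2 -> 61.2Traceback (most recent call last):
  File "peg.py", line 6, in <module>
    d=pose('wrist',m,12,s,None,11);print(d)
  File "seg.py", line 8, in pose
    P=np.array([px2w(name,p,z,s)[:2] for p in zip(rr,cc)])
                ~~~~^^^^^^^^^^^^
  File "h.py", line 12, in px2w
    m,T=cam(name,s); r,c=rc
        ~~~^^^^^^^^
  File "h.py", line 5, in cam
    m=camera_model(name)
ValueError: time passes only in moves, steps and waits
```

View pics/y2.png

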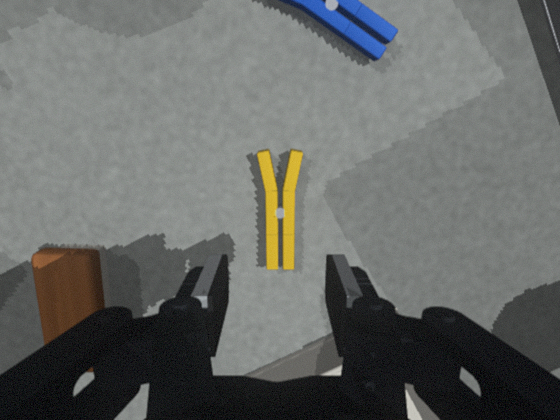

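```bash
python3 - <<'E'
s=open('h.py').read()
s=s.replace("def cam(name,s=None):\n    m=camera_model(name)","import pickle,os\nif not os.path.exists('cams.pkl'): pickle.dump({n:camera_model(n) for n in ('top','side','wrist')},open('cams.pkl','wb'))\nCM=pickle.load(open('cams.pkl','rb'))\ndef cam(name,s=None):\n    m=CM[name]")
open('h.py','w').write(s)
E
sed -i "s/^s=sense();print.*/s=sense();print(s['tool_pos'].round(1),s['tcp_rot'].round(1))/" peg.py
python3 -c "
from go import *
p=px2w('wrist',(213,280),12);print(p);go(p[0],p[1],-25)"; python3 peg.py yellow y3.png
```

```text
[528.25047406  76.07907683  12.        ]
turn [-0.002  0.001 -0.   ] shift [ 0.33 -0.2   8.81] calls 0.35 deg 0.1 j6 -59.0 yaw 61.2 -> 61.2
[528.6  72.2  63.1] [-1.799e+02  1.000e-01  6.120e+01]
{'n': 3290, 'c': array([526.5,  76.6]), 'box': array([526.4,  75. ,  27.2,  79.1,  59.5]), 'ax': 151.5, 'px': [np.int64(149), np.int64(268), np.int64(257), np.int64(301)]}
pivots [(np.int32(67), array([151.3, 276.1]), array([492.4,  92.9])), (np.int32(72), array([212.4, 279.4]), array([527.7,  76. ]))]
```

Call:
apply_moves(targets="0 0 0 0.3 -0.2 3 3.5; 0 0 0 0.3 -0.2 6 3.5; 0 0 0 0.3 -0.2 8 3.5; 0 0 0 0.3 -0.2 8.8 3.5; 0 0 0 0.3 -0.2 8.8 3.5")

```text
time: 14.75
tool_pos: [527.8, 75.7, -25.1]
tcp_rot: [-179.9, 0.1, 61.2]
ft_force: [0.2, -0.4, -0.3]
finger_gap: 35.4
```

Call:
apply_moves(targets="0 0 0 0 0 0 3; 0 0 0 0 0 0.2 3; 0 0 0 0 0 0.4 3; 0 0 0 0 0 0.6 3; 0 0 0 0 0 0.6 3")

```text
time: 15.25
tool_pos: [529.0, 75.8, -29.8]
tcp_rot: [-180.0, -0.0, 61.2]
ft_force: [0.1, 0.6, 0.3]
finger_gap: 30.0
```

```bash
python3 -c "
from go import *
s=sense();print(s['tool_pos'],s['finger_gap'],s['ft_force'])
go(528,76,-32)"
```

```text
[528.99091988  75.81640666 -29.84144312] 30.02792398016301 [0.09940678 0.63517397 0.32649406]
turn [-0. -0.  0.] shift [-0.03 -0.1   0.22] calls 0.01 deg 0.0 j6 -58.6 yaw 61.2 -> 61.2
```

Call:
apply_moves(targets="0 0 0 0 -0.1 0.1 2.6; 0 0 0 0 -0.1 0.1 1; 0 0 0 0 -0.1 0.1 1; 0 0 0 0 -0.1 0.1 1; 0 0 0 0 -0.1 0.1 1", force=40)

```text
time: 15.75
tool_pos: [528.2, 76.3, -30.7]
tcp_rot: [180.0, -0.0, 61.3]
ft_force: [-0.3, 0.3, 0.6]
finger_gap: 17.5
```

Call:
apply_moves(targets="0 0 0 0 0 -1 1; 0 0 0 0 0 -4 1; 0 0 0 0 0 -8 1; 0 0 0 0 0 -10 1; 0 0 0 0 0 -10 1")

```text
time: 16.25
tool_pos: [531.6, 76.5, 74.3]
tcp_rot: [179.6, -0.2, 61.3]
ft_force: [0.3, -0.1, -0.0]
finger_gap: 17.9
```

```bash
python3 -c "
from go import *
s=sense();print(s['tool_pos'],s['finger_gap'],s['ft_force'])
im=save('wrist','y4.png')
t=snapshot('top');cv2.imwrite('pics/tray.png',cv2.resize(t[180:255,70:170],None,fx=5,fy=5,interpolation=cv2.INTER_CUBIC)[:,:,::-1])
m=((t.min(2)>150)).astype(np.uint8);m[:, :70]=0
n,l,st,c=cv2.connectedComponentsWithStats(m)
for i in range(1,n):
  if st[i,4]>500: print(st[i])
go(515,342,70,90)"
```

```text
[531.58937634  76.45739003  74.29460563] 17.92835474630567 [ 0.34295411 -0.07604167 -0.01913464]
[  96    0   55   52 1228]
[207   0  43  33 592]
[316   0  44  29 528]
[  303     0   257   324 16180]
[ 380   83  127  114 3821]
[ 215  125   61   46 2346]
[ 150  174   59   27 1042]
[  89  188   48   77 1774]
[528 326  24  57 915]
turn [ 0.001 -0.    -0.502] shift [ 2.264e+01 -1.398e+01 -1.000e-02] calls 1.06 deg 28.8 j6 -58.5 yaw 61.2 -> 90.0
```

View pics/tray.png

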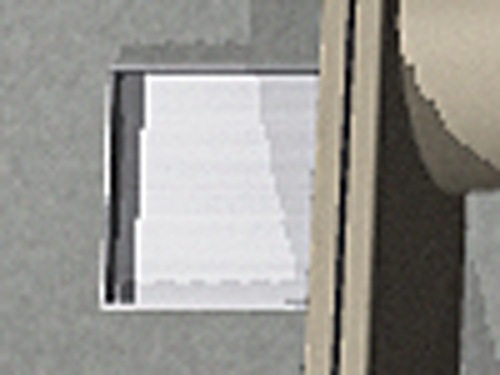

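```bash
python3 -c "
from go import *
def box(cs,z):
  P=np.array([px2w('top',c,z)[:2] for c in cs]);print(P.round(0).tolist(),P.mean(0).round(1))
box([(193.4,91),(193.4,150),(242,152.5),(242,90.8)],18)
box([(123,205),(123,274.5),(171.5,276.5),(171,205.8)],35)
box([(201,350),(199,399),(246,404.5),(248,354.5)],60)
go(515,375,75,90)"
```

```text
[[578.0, 416.0], [576.0, 260.0], [446.0, 252.0], [449.0, 414.0]] [512.2 335.5]
[[761.0, 110.0], [759.0, -76.0], [628.0, -79.0], [632.0, 108.0]] [695.1  15.6]
[[544.0, -268.0], [547.0, -397.0], [425.0, -406.0], [422.0, -276.0]] [ 484.6 -336.8]
turn [ 0.001 -0.    -0.502] shift [ 25.53 -15.56  -0.51] calls 1.2 deg 28.8 j6 -58.5 yaw 61.2 -> 90.0
```

Call:
apply_moves(targets="0 0 -0.1 0 0 0 1; 0 0 -0.2 0 0 0 1; 0 0 -0.3 0 0 0 1; 0 0 -0.4 0 0 0 1; 0 0 -0.5 0 0 0 1")

```text
time: 16.85
tool_pos: [526.6, 76.2, 67.1]
tcp_rot: [-179.8, 0.0, 90.1]
ft_force: [0.4, -0.1, 0.1]
finger_gap: 17.6
```

```bash
python3 -c "
from go import *
go(512,377,75,90)"
```

```text
turn [-0.004  0.     0.002] shift [30.09 -1.39 -0.79] calls 1.21 deg 0.2 j6 -87.4 yaw 90.1 -> 90.0
```

Call:
apply_moves(targets="0 0 0 5 -0.3 -1 1; 0 0 0 10 -0.6 -1 1; 0 0 0 15 -0.9 -1 1; 0 0 0 20 -1 -1 1; 0 0 0 24 -1.2 -1 1")

```text
time: 17.35
tool_pos: [514.9, 318.3, 77.2]
tcp_rot: [-179.8, 0.1, 89.9]
ft_force: [0.1, 0.1, -0.5]
finger_gap: 17.4
```

Call:
apply_moves(targets="0 0 0 4 0 0 1; 0 0 0 5.7 0 0 1; 0 0 0 5.7 0 0 1; 0 0 0 5.7 0 0 1; 0 0 0 5.7 0 0 1")

```text
time: 17.85
tool_pos: [516.2, 371.9, 78.0]
tcp_rot: [-179.9, 0.1, 89.9]
ft_force: [0.4, -0.1, 1.0]
finger_gap: 17.6
```

```bash
python3 -c "
from go import *
s=sense();print(s['tool_pos'],s['finger_gap'])
im=save('wrist','y5.png')
go(513,373,-5,90)
for z in(15,): print([ (round(d['confidence'],2),px2w('wrist',d['at'],0)[:2].round()) for d in place_of('wrist','tray')[:2]])"
```

```text
[516.23113934 371.88067105  78.02224053] 17.582962563892796
turn [-0.001  0.001 -0.003] shift [ 0.12 -0.34  8.34] calls 0.33 deg 0.2 j6 -58.7 yaw 89.8 -> 90.0
[(0.67, array([515., 344.]))]
```

View pics/y5.png

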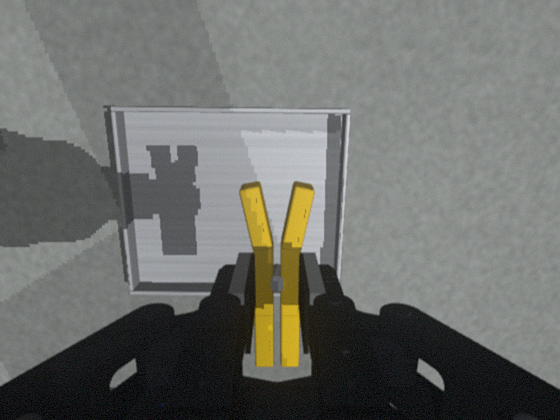

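```bash
python3 -c "
from go import *
P=np.array([px2w('wrist',c,18)[:2] for c in [(106,105),(109,351),(294,130)]]);print(P.round(), (P[1]+P[2])/2)"
```

```text
[[448. 267.]
 [450. 419.]
 [577. 268.]] [513.72861397 343.97734989]
```

Call:
apply_moves(targets="0 0 0 0.3 -0.3 3 1; 0 0 0 0.3 -0.3 6 1; 0 0 0 0.3 -0.3 8 1; 0 0 0 0.3 -0.3 8 1; 0 0 0 0.3 -0.3 8 1")

```text
time: 18.45
tool_pos: [513.9, 375.6, -0.5]
tcp_rot: [-180.0, 0.0, 89.8]
ft_force: [0.5, 0.5, -0.3]
finger_gap: 17.5
```

```bash
python3 -c "
from go import *
s=sense();print(s['tool_pos'],s['ft_force']);go(513,374,-26,90)"
```

```text
[513.85625997 375.60698945  -0.51887813] [ 0.52249615  0.48865963 -0.32978986]
turn [-0.     0.    -0.003] shift [-0.16 -0.08  2.55] calls 0.1 deg 0.2 j6 -58.3 yaw 89.8 -> 90.0
```

Call:
apply_moves(targets="0 0 0 0 -0.1 1 1; 0 0 0 0 -0.1 1.8 1; 0 0 0 0 -0.1 2.2 1; 0 0 0 0 -0.1 2.5 1; 0 0 0 0 -0.1 2.6 1")

```text
time: 18.95
tool_pos: [512.5, 376.2, -27.2]
tcp_rot: [-180.0, 0.0, 89.9]
ft_force: [-0.9, 0.3, -0.1]
finger_gap: 17.4
```

Call:
apply_moves(targets="0 0 0 0 0 0 1; 0 0 0 0 0 0 3; 0 0 0 0 0 0 3; 0 0 0 0 0 0 3; 0 0 0 0 0 0 3")

```text
time: 19.45
tool_pos: [512.8, 376.4, -26.6]
tcp_rot: [180.0, -0.0, 89.9]
ft_force: [0.3, 0.4, -0.3]
finger_gap: 30.1
```

Call:
apply_moves(targets="0 0 0 0 0 -1 3; 0 0 0 0 0 -4 3; 0 0 0 0 0 -8 3; 0 0 0 0 0 -12 3.5; 0 0 0 0 0 -12 3.5")

```text
time: 19.95
tool_pos: [517.1, 379.1, 102.3]
tcp_rot: [179.4, -0.4, 89.9]
ft_force: [0.6, 0.7, 1.2]
finger_gap: 34.9
```

```bash
python3 peg.py yellow y6.png; python3 -c "
from go import go
go(434,158,95,-59)"
```

```text
[517.1 379.1 102.3] [179.4  -0.4  89.9]
{'n': 2451, 'c': array([512.8, 377.5]), 'box': array([513. , 376.1,  27.1,  79.1,  87.7]), 'ax': 179.8, 'px': [np.int64(140), np.int64(244), np.int64(253), np.int64(291)]}
pivots [(np.int32(74), array([145.5, 267.1]), array([477. , 374.1])), (np.int32(184), array([189.1, 286.9]), array([509.1, 388.5])), (np.int32(56), array([194.9, 272. ]), array([513.5, 377.4])), (np.int32(13), array([241.5, 272.2]), array([550.4, 377.4]))]
turn [ 0.009 -0.003 -0.543] shift [-22.03  -8.13   0.23] calls 0.94 deg 31.1 j6 -58.2 yaw 89.9 -> 121.0
```

Yellow lies in the tray at (513,376). On to blue.

Call:
apply_moves(targets="0 0 -0.1 -4.4 -1.6 0 3.5; 0 0 -0.2 -8.8 -3.2 0 3.5; 0 0 -0.3 -13.2 -4.9 0 3.5; 0 0 -0.4 -17.6 -6.5 0 3.5; 0 0 -0.54 -22 -8.1 0 3.5")

```text
time: 20.5
tool_pos: [429.7, 154.9, 92.2]
tcp_rot: [-179.9, -0.0, 121.1]
ft_force: [0.9, -2.0, 1.1]
finger_gap: 35.1
```

Call:
apply_moves(targets="0 0 0 0 0 0 3.5; 0 0 0 0 0 0 3.5; 0 0 0 0 0 0 3.5; 0 0 0 0 0 0 3.5; 0 0 0 0 0 0 3.5")

```text
time: 21.0
tool_pos: [431.5, 157.4, 93.1]
tcp_rot: [-180.0, -0.0, 120.9]
ft_force: [-1.1, 0.5, -0.1]
finger_gap: 34.9
```

```bash
python3 peg.py blue b1.png; python3 -c "
from go import go
go(434,158,-25,-60)"
```

```text
[431.5 157.4  93.1] [-180.    -0.   120.9]
{'n': 2624, 'c': array([432.5, 156.7]), 'box': array([432.6, 157.9,  78.4,  27.2,  30. ]), 'ax': 28.7, 'px': [np.int64(151), np.int64(256), np.int64(256), np.int64(295)]}
pivots [(np.int32(61), array([155.8, 270.4]), array([403.3, 136.8])), (np.int32(79), array([180.8, 291.1]), array([411. , 158.4])), (np.int32(47), array([206.4, 273.4]), array([433.6, 157.3])), (np.int32(9), array([229.4, 286.2]), array([443.8, 174.4]))]
turn [-0.    -0.     0.015] shift [-0.07  0.25 11.81] calls 0.47 deg 0.9 j6 -107.2 yaw 120.9 -> 120.0
```

Call:
apply_moves(targets="0 0 0.01 -0.1 0.2 4 3.3; 0 0 0.01 -0.1 0.2 8 3.3; 0 0 0.01 -0.1 0.2 11 3.3; 0 0 0.01 -0.1 0.2 11.8 3.3; 0 0 0.01 -0.1 0.2 11.8 3.3")

```text
time: 21.55
tool_pos: [432.3, 156.7, -25.9]
tcp_rot: [-179.8, -0.1, 120.3]
ft_force: [1.2, 0.9, 1.4]
finger_gap: 33.3
```

Call:
apply_moves(targets="0 0 0 0 0 0 3; 0 0 0 0 0 0.2 3; 0 0 0 0 0 0.4 3; 0 0 0 0 0 0.5 3; 0 0 0 0 0 0.5 3")

```text
time: 22.05
tool_pos: [433.8, 156.8, -29.5]
tcp_rot: [180.0, 0.0, 120.2]
ft_force: [0.8, -0.4, 0.9]
finger_gap: 29.9
```

```bash
python3 -c "
from go import *
s=sense();print(s['tool_pos'],s['finger_gap'],s['ft_force'])
go(433.6,157.5,-30.5)"
```

```text
[433.78985793 156.75067249 -29.5207084 ] 29.943413570714082 [ 0.82253594 -0.35244233  0.87471821]
turn [0. 0. 0.] shift [0.07 0.02 0.1 ] calls 0.0 deg 0.0 j6 -106.7 yaw 120.2 -> 120.2
```

Call:
apply_moves(targets="0 0 0 0.1 0 0.1 2.6; 0 0 0 0.1 0 0.1 1; 0 0 0 0.1 0 0.1 1; 0 0 0 0.1 0 0.1 1; 0 0 0 0.1 0 0.1 1", force=40)

```text
time: 22.55
tool_pos: [433.2, 157.7, -30.7]
tcp_rot: [180.0, 0.0, 120.2]
ft_force: [-0.9, 1.0, 2.2]
finger_gap: 17.6
```

Call:
apply_moves(targets="0 0 0 0 0 -1 1; 0 0 0 0 0 -4 1; 0 0 0.1 0 0 -8 1; 0 0 0.2 0 0 -11 1; 0 0 0.3 0 0 -11 1")

```text
time: 23.05
tool_pos: [436.8, 158.5, 85.2]
tcp_rot: [179.5, -0.0, 102.8]
ft_force: [-0.0, -0.4, -0.5]
finger_gap: 17.3
```

Call:
apply_moves(targets="0 0 0.1 0 0 0 1; 0 0 0.2 0 0 0 1; 0 0 0.23 0 0 0 1; 0 0 0.23 0 0 0 1; 0 0 0.23 0 0 0 1")

```text
time: 23.55
tool_pos: [433.0, 157.6, 79.3]
tcp_rot: [-180.0, 0.0, 90.0]
ft_force: [-0.1, -0.2, -0.0]
finger_gap: 17.8
```

```bash
python3 -c "
from go import *
s=sense();print(s['tool_pos'],s['finger_gap'],s['ft_force'])
go(513.5,309,80,90)"
```

```text
[433.02694158 157.56378852  79.31405598] 17.818170780669274 [-0.06042863 -0.1911018  -0.02501807]
turn [-0.  0.  0.] shift [15.14  8.05 -0.07] calls 0.69 deg 0.0 j6 -76.4 yaw 90.0 -> 90.0
```

Call:
apply_moves(targets="0 0 0 5 2.6 0 1; 0 0 0 10 5.3 0 1; 0 0 0 15.1 8 0 1; 0 0 0 15.1 8 0 1; 0 0 0 15.1 8 0 1")

```text
time: 24.05
tool_pos: [514.1, 311.0, 78.8]
tcp_rot: [180.0, -0.0, 90.1]
ft_force: [-0.6, 0.1, -0.4]
finger_gap: 17.4
```

Call:
apply_moves(targets="0 0 0 0 0 0 1; 0 0 0 0 0 2 1; 0 0 0 0 0 5 1; 0 0 0 0 0 7.5 1; 0 0 0 0 0 7.5 1")

```text
time: 24.55
tool_pos: [509.6, 305.5, -0.1]
tcp_rot: [-179.6, 0.2, 89.9]
ft_force: [-0.1, -0.9, -1.7]
finger_gap: 17.6
```

Call:
apply_moves(targets="0 0 0 0 0 0 1; 0 0 0 0 0 0 1; 0 0 0 0 0 0 1; 0 0 0 0 0 0 1; 0 0 0 0 0 0 1")

```text
time: 25.05
tool_pos: [513.9, 308.7, 5.1]
tcp_rot: [179.9, -0.0, 89.9]
ft_force: [-0.7, 0.0, -0.0]
finger_gap: 17.7
```

```bash
python3 -c "
from go import *
s=sense();print(s['tool_pos'],s['finger_gap'],s['ft_force'])
go(513.5,309,-26.5,90)"
```

```text
[513.9478498  308.70653125   5.1027141 ] 17.66810638317587 [-0.65901754  0.03259371 -0.0277466 ]
turn [ 0.001 -0.001 -0.002] shift [ 0.03 -0.05  3.16] calls 0.13 deg 0.1 j6 -63.8 yaw 89.9 -> 90.0
```

Call:
apply_moves(targets="0 0 0 0 0 1 1; 0 0 0 0 0 2.2 1; 0 0 0 0 0 2.8 1; 0 0 0 0 0 3.1 1; 0 0 0 0 0 3.2 1")

```text
time: 25.55
tool_pos: [512.2, 308.0, -27.7]
tcp_rot: [-179.8, 0.1, 89.9]
ft_force: [-11.1, -5.4, 19.2]
finger_gap: 17.3
```

Call:
apply_moves(targets="0 0 0 0 0 0 1; 0 0 0 0 0 0 1; 0 0 0 0 0 0 3; 0 0 0 0 0 0 3; 0 0 0 0 0 0 3")

```text
time: 26.05
tool_pos: [513.2, 308.3, -28.2]
tcp_rot: [-180.0, 0.0, 89.9]
ft_force: [0.2, -0.0, 0.1]
finger_gap: 30.2
```

Call:
apply_moves(targets="0 0 0 0 0 -1 3; 0 0 0 0 0 -4 3; 0 0 0 0 0 -8 3; 0 0 0 0 0 -12 6; 0 0 0 0 0 -12 6")

```text
time: 26.55
tool_pos: [518.0, 310.7, 100.7]
tcp_rot: [179.4, -0.3, 89.9]
ft_force: [0.9, 0.2, 1.7]
finger_gap: 58.0
```

Call:
apply_moves(targets="0 0 0 0 0 0 6; 0 0 0 0 0 0 6; 0 0 0 0 0 0 6; 0 0 0 0 0 0 6; 0 0 0 0 0 0 6")

```text
time: 27.05
tool_pos: [512.8, 308.1, 91.1]
tcp_rot: [-179.9, 0.0, 89.9]
ft_force: [-0.2, -0.1, -0.0]
finger_gap: 60.0
```

```bash
python3 peg.py blue b2.png; python3 -c "
from seg import *
from go import go
s=sense();im=cv2.imread('pics/b2.png')[:,:,::-1].copy();print('yel',pose('wrist',masks(im)['yellow'],15,s,None,11))
im=snapshot('top');M=masks(im)
print(pose('top',M['green'],28,None,(215,270,280,325)),pose('top',M['wood'],32,None,(185,240,250,300)))
go(519,-76,95,60)"
```

```text
[512.8 308.1  91.1] [-179.9    0.    89.9]
{'n': 2627, 'c': array([512.8, 309.4]), 'box': array([513.3, 309.3,  26.9,  79.3,  89.1]), 'ax': 179.6, 'px': [np.int64(150), np.int64(257), np.int64(258), np.int64(297)]}
pivots [(np.int32(63), array([156.3, 271.9]), array([477.9, 306. ])), (np.int32(177), array([198.1, 292.4]), array([507.7, 320.5])), (np.int32(48), array([206.8, 276.9]), array([514.1, 309.4])), (np.int32(12), array([254.5, 276. ]), array([550.9, 308.7]))]
yel {'n': 2744, 'c': array([511.6, 376.9]), 'box': array([512.9, 377.1,  27.3,  78.5,  89.9]), 'ax': 179.4, 'px': [np.int64(150), np.int64(257), np.int64(356), np.int64(396)]}
{'n': 488, 'c': array([ 435.1, -145.4]), 'box': array([ 435.6, -145.3,   75.2,   45.8,   21.7]), 'ax': 22.1, 'px': [np.int64(229), np.int64(259), np.int64(290), np.int64(315)]} {'n': 449, 'c': array([518.2, -76.5]), 'box': array([518.2, -76.5,  37.4,  85. ,  59.3]), 'ax': 149.2, 'px': [np.int64(196), np.int64(229), np.int64(263), np.int64(289)]}
turn [-0.001  0.001  0.521] shift [-38.42   0.67  -0.32] calls 1.54 deg 29.9 j6 -63.8 yaw 89.9 -> 60.0
```

Both pegs are flat in the tray, 67 mm apart. Next is the brush.

Call:
apply_moves(targets="0 0 0.1 -5 0 0 5.2; 0 0 0.2 -10 0 0 5.2; 0 0 0.3 -15 0 0 5.2; 0 0 0.4 -20 0.2 0 5.2; 0 0 0.535 -24.5 0.4 0 5.2")

```text
time: 27.65
tool_pos: [516.6, 61.3, 92.3]
tcp_rot: [180.0, -0.0, 59.0]
ft_force: [1.3, 0.3, -0.8]
finger_gap: 51.9
```

Call:
apply_moves(targets="0 0 0 -3.5 3.5 0 5.2; 0 0 0 -7 7.1 0 5.2; 0 0 0 -12 7.1 0 5.2; 0 0 0 -12 7.1 0 5.2; 0 0 0 -12 7.1 0 5.2")

```text
time: 28.15
tool_pos: [516.1, -77.1, 92.1]
tcp_rot: [-180.0, -0.0, 59.1]
ft_force: [-0.2, 0.3, 0.1]
finger_gap: 52.3
```

```bash
python3 -c "
from go import *
s=sense();print(s['tool_pos'],s['tcp_rot'])
go(518.5,-76.5,90,59.2)"
```

```text
[516.09166532 -77.12592357  92.05499002] [-1.79982495e+02 -9.92546585e-03  5.90562487e+01]
turn [-0.    -0.    -0.003] shift [0.18 0.17 0.21] calls 0.01 deg 0.1 j6 -73.2 yaw 59.1 -> 59.2
```

Call:
apply_moves(targets="0 0 0 0.2 0.2 0 5.2; 0 0 0 0.2 0.2 0 5.2; 0 0 0 0.2 0.2 0 5.2; 0 0 0 0.2 0.2 0 5.2; 0 0 0 0.2 0.2 0 5.2")

```text
time: 28.65
tool_pos: [519.3, -74.8, 92.2]
tcp_rot: [180.0, 0.0, 59.3]
ft_force: [-0.3, 0.1, 0.8]
finger_gap: 52.1
```

```bash
python3 -c "
from seg import *
from go import *
s=sense();print(s['tool_pos'],s['tcp_rot'])
im=save('wrist','br1.png');d=pose('wrist',masks(im)['wood'],32,s);print(d)
go(d['box'][0],d['box'][1],-18)"
```

```text
[519.34939857 -74.76407341  92.20933439] [1.79999720e+02 9.06681585e-04 5.92859745e+01]
{'n': 6705, 'c': array([515.5, -72.4]), 'box': array([517. , -73.3,  36.7,  83.5,  59.5]), 'ax': 149.5, 'px': [np.int64(145), np.int64(266), np.int64(247), np.int64(303)]}
turn [-0. -0.  0.] shift [ 0.02 -0.28 11.02] calls 0.44 deg 0.0 j6 -73.1 yaw 59.3 -> 59.3
```

View pics/br1.png

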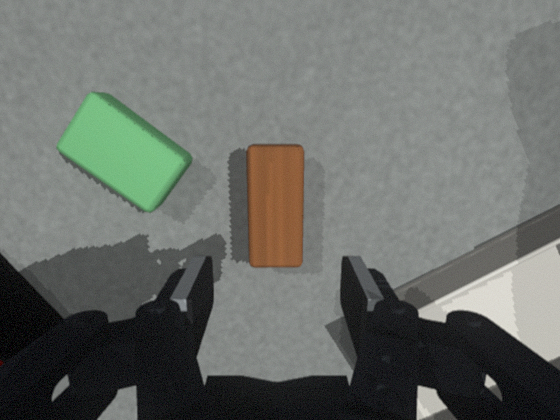

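The wrist view shows the brush upright and centred at (206,275), and the soap clear of the left finger at (152,125). Descending.

Call:
apply_moves(targets="0 0 0 0 -0.2 4 5.2; 0 0 0 0 -0.2 8 5.2; 0 0 0 0 -0.2 10 5.2; 0 0 0 0 -0.2 10.8 5.2; 0 0 0 0 -0.2 11 5.2")

```text
time: 29.2
tool_pos: [516.9, -74.1, -18.5]
tcp_rot: [-179.9, 0.0, 59.2]
ft_force: [0.7, 0.5, 0.3]
finger_gap: 52.4
```

Call:
apply_moves(targets="0 0 0 0 0 0.1 5.2; 0 0 0 0 0 0.1 3; 0 0 0 0 0 0.1 3; 0 0 0 0 0 0.1 3; 0 0 0 0 0 0.1 3", force=40)

```text
time: 29.7
tool_pos: [519.2, -74.7, -17.0]
tcp_rot: [179.8, -0.1, 59.2]
ft_force: [-0.4, -0.1, 6.6]
finger_gap: 36.8
```

Call:
apply_moves(targets="0 0 0 0 0 0 3; 0 0 0 0 0 -1 3; 0 0 0 0 0 -4 3; 0 0 0 0 0 -7 3; 0 0 0 0 0 -7 3")

```text
time: 30.2
tool_pos: [521.2, -75.2, 56.8]
tcp_rot: [179.5, -0.1, 59.2]
ft_force: [1.9, -0.1, -0.9]
finger_gap: 36.9
```

```bash
python3 -c "
from seg import *
from go import *
s=sense();print(s['tool_pos'],s['finger_gap'],s['ft_force'])
im=snapshot('wrist');print(pose('wrist',masks(im)['wood'],s['tool_pos'][2]+52,s))
go(695,55,90,90)"
```

```text
[521.18823707 -75.17879217  56.80312443] 36.889306559506004 [ 1.87964219 -0.08075962 -0.91337952]
{'n': 19020, 'c': array([514.6, -70.4]), 'box': array([517.6, -72. ,  35.9,  83.5,  59. ]), 'ax': 149.2, 'px': [np.int64(175), np.int64(378), np.int64(226), np.int64(327)]}
turn [ 0.006 -0.    -0.537] shift [20.13  8.42 -3.47] calls 0.88 deg 30.8 j6 -73.0 yaw 59.2 -> 90.0
```

Call:
apply_moves(targets="0 0 -0.1 3 1 -3.5 3; 0 0 -0.2 7 3 -3.5 3; 0 0 -0.3 11 5 -3.5 3; 0 0 -0.4 16 7 -3.5 3; 0 0 -0.537 20.1 8.4 -3.5 3")

```text
time: 30.75
tool_pos: [693.1, 56.4, 84.7]
tcp_rot: [-179.9, 0.0, 90.2]
ft_force: [0.8, 0.3, -0.6]
finger_gap: 36.5
```

Call:
apply_moves(targets="0 0 0 0 0 0 3; 0 0 0 0 0 0 3; 0 0 0 0 0 0 3; 0 0 0 0 0 0 3; 0 0 0 0 0 0 3")

```text
time: 31.25
tool_pos: [692.2, 54.4, 87.0]
tcp_rot: [180.0, 0.0, 89.9]
ft_force: [-0.3, -0.1, -2.0]
finger_gap: 37.2
```

```bash
python3 -c "
from seg import *
from go import *
s=sense();print(s['tool_pos'],s['finger_gap'],s['ft_force'],s['tcp_rot'])
im=save('wrist','ba1.png')
print([ (round(d['confidence'],2),px2w('wrist',d['at'],0)[:2].round()) for d in place_of('wrist','basket')[:2]])
go(695,55,10,90)"
```

```text
[692.19552994  54.43106477  86.96046638] 37.18425966844054 [-0.3159562  -0.07952028 -1.95548439] [1.79958037e+02 4.96027782e-03 8.99037226e+01]
[(0.93, array([697.,  20.]))]
turn [ 0.001 -0.    -0.001] shift [0.03 0.25 7.7 ] calls 0.31 deg 0.1 j6 -89.6 yaw 89.9 -> 90.0
```

View pics/ba1.png

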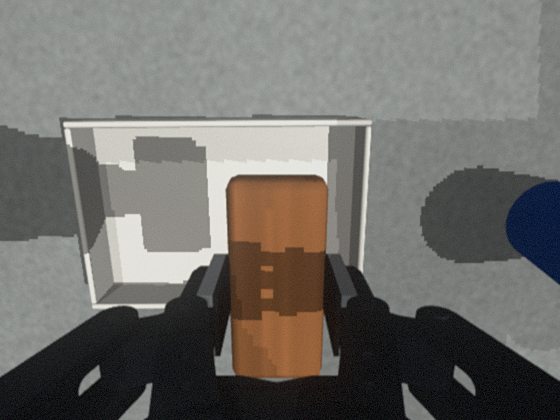

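```bash
python3 -c "
from seg import *
from go import *
P=np.array([px2w('wrist',c,35)[:2] for c in [(122,64),(119,371),(306,92)]]);print(P.round(), (P[1]+P[2])/2)
im=cv2.imread('pics/ba1.png')[:,:,::-1].copy();s=sense();d=pose('wrist',masks(im)['wood'],s['tool_pos'][2]+49.5,s,None,25);print(d)"
```

```text
[[633. -72.]
 [632. 113.]
 [757. -72.]] [694.58000261  20.34564955]
{'n': 18990, 'c': array([686.1,  55.7]), 'box': array([689.5,  55.6,  36.3,  84.5,  89.9]), 'ax': 179.9, 'px': [np.int64(176), np.int64(378), np.int64(227), np.int64(327)]}
```

Call:
apply_moves(targets="0 0 0 0.3 0.4 2 3; 0 0 0 0.3 0.4 5 3; 0 0 0 0.3 0.4 7.5 3; 0 0 0 0.3 0.4 7.5 3; 0 0 0 0.3 0.4 7.5 3")

```text
time: 31.85
tool_pos: [695.5, 58.5, 9.9]
tcp_rot: [-179.9, 0.0, 90.0]
ft_force: [0.1, -0.4, -0.4]
finger_gap: 37.1
```

Call:
apply_moves(targets="0 0 0 0 0 0 3; 0 0 0 0 0 0 3; 0 0 0 0 0 0 3; 0 0 0 0 0 0 3; 0 0 0 0 0 0 3")

```text
time: 32.35
tool_pos: [696.8, 58.4, 11.7]
tcp_rot: [180.0, -0.0, 90.0]
ft_force: [-0.3, -0.2, -0.1]
finger_gap: 37.0
```

```bash
python3 -c "
from go import *
s=sense();print(s['finger_gap'],s['ft_force'],s['tool_pos'])
go(695,58,-13,90)"
```

```text
36.99112916638965 [-0.25977706 -0.1526229  -0.09457412] [696.80572309  58.42030665  11.68003491]
turn [ 0.001 -0.    -0.   ] shift [-0.04 -0.18  2.47] calls 0.1 deg 0.0 j6 -89.4 yaw 90.0 -> 90.0
```

Call:
apply_moves(targets="0 0 0 0 0 1 3; 0 0 0 0 0 1.8 3; 0 0 0 0 0 2.2 3; 0 0 0 0 0 2.4 3; 0 0 0 0 0 2.5 3")

```text
time: 32.85
tool_pos: [695.8, 58.4, -13.0]
tcp_rot: [-179.9, 0.0, 90.0]
ft_force: [-11.3, -0.9, 18.6]
finger_gap: 36.9
```

Call:
apply_moves(targets="0 0 0 0 0 0 3; 0 0 0 0 0 0 3; 0 0 0 0 0 0 4.8; 0 0 0 0 0 0 4.8; 0 0 0 0 0 0 4.8")

```text
time: 33.35
tool_pos: [696.3, 58.4, -14.3]
tcp_rot: [-180.0, 0.0, 90.0]
ft_force: [0.1, -0.2, -0.4]
finger_gap: 48.0
```

Call:
apply_moves(targets="0 0 0 0 0 -1 4.8; 0 0 0 0 0 -4 4.8; 0 0 0 0 0 -8 4.8; 0 0 0 0 0 -11 6.2; 0 0 0 0 0 -11 6.2")

```text
time: 33.85
tool_pos: [700.9, 58.5, 104.3]
tcp_rot: [179.4, -0.0, 90.0]
ft_force: [1.4, -0.7, 1.3]
finger_gap: 61.9
```

Call:
apply_moves(targets="0 0 0 0 0 0 6.2; 0 0 0 0 0 0 6.2; 0 0 0 0 0 0 6.2; 0 0 0 0 0 0 6.2; 0 0 0 0 0 0 6.2")

```text
time: 34.35
tool_pos: [696.0, 58.4, 95.1]
tcp_rot: [-179.9, 0.0, 90.0]
ft_force: [-0.6, 0.2, 0.5]
finger_gap: 62.0
```

```bash
python3 -c "
from seg import *
from go import *
s=sense();print(s['tool_pos'])
im=save('wrist','ba2.png');print(pose('wrist',masks(im)['wood'],36,s,None,11))
go(435.3,-145.3,95,-68)"
```

```text
[695.95247133  58.40086354  95.1395563 ]
{'n': 6632, 'c': array([692.3,  59.5]), 'box': array([693.9,  59.5,  36.2,  83.9,  90. ]), 'ax': 0.2, 'px': [np.int64(146), np.int64(268), np.int64(249), np.int64(304)]}
turn [-0.001 -0.    -0.384] shift [-20.37 -26.08   0.08] calls 1.32 deg 22.0 j6 -89.4 yaw 90.0 -> 112.0
```

The brush sits flat at (694,60). Last is the soap.

Call:
apply_moves(targets="0 0 -0.08 -3 -4 0 6.2; 0 0 -0.16 -6 -8 0 6.2; 0 0 -0.24 -9 -12 0 6.2; 0 0 -0.32 -12 -16 0 6.2; 0 0 -0.384 -15 -19.5 0 6.2")

```text
time: 34.9
tool_pos: [499.5, -92.3, 95.9]
tcp_rot: [-180.0, -0.0, 112.2]
ft_force: [0.2, -0.5, 0.5]
finger_gap: 62.1
```

Call:
apply_moves(targets="0 0 0 -2.5 -4 0 6.2; 0 0 0 -2.5 -8 0 6.2; 0 0 0 -2.5 -8.1 0 6.2; 0 0 0 -2.5 -8.1 0 6.2; 0 0 0 -2.5 -8.1 0 6.2")

```text
time: 35.4
tool_pos: [436.7, -145.0, 96.7]
tcp_rot: [179.9, 0.0, 112.0]
ft_force: [1.0, -0.3, -0.0]
finger_gap: 62.2
```

```bash
python3 -c "
from seg import *
from go import *
s=sense();print(s['tool_pos'],s['tcp_rot'])
im=save('wrist','so1.png');d=pose('wrist',masks(im)['green'],28,s);print(d)
go(435.3,-145.3,-22,112)"
```

```text
[ 436.69224482 -144.99293368   96.67028413] [1.79937154e+02 4.10461236e-02 1.12000610e+02]
{'n': 7152, 'c': array([ 430.7, -146.1]), 'box': array([ 431.9, -145.6,   75.2,   46.4,   21.7]), 'ax': 21.4, 'px': [np.int64(147), np.int64(253), np.int64(243), np.int64(312)]}
turn [0.001 0.001 0.001] shift [ 0.02 -0.17 11.86] calls 0.47 deg 0.1 j6 -136.8 yaw 112.0 -> 112.0
```

Call:
apply_moves(targets="0 0 0 0.1 -0.3 4 6.2; 0 0 0 0.1 -0.3 8 6.2; 0 0 0 0.1 -0.3 10.5 6.2; 0 0 0 0.1 -0.3 11.5 6.2; 0 0 0 0.1 -0.3 11.9 6.2")

```text
time: 35.95
tool_pos: [432.5, -144.5, -23.7]
tcp_rot: [-179.9, -0.1, 112.1]
ft_force: [0.4, -0.1, -0.2]
finger_gap: 61.6
```

Call:
apply_moves(targets="0 0 0 0 0 0.1 6.2; 0 0 0 0 0 0.1 3.5; 0 0 0 0 0 0.1 3.5; 0 0 0 0 0 0.1 3.5; 0 0 0 0 0 0.1 3.5", force=50)

```text
time: 36.45
tool_pos: [434.3, -146.0, -22.0]
tcp_rot: [179.9, 0.1, 112.0]
ft_force: [0.6, 1.2, 6.3]
finger_gap: 46.7
```

Call:
apply_moves(targets="0 0 0 0 0 0 3.5; 0 0 0 0 0 -1 3.5; 0 0 0 0 0 -4 3.5; 0 0 0 0 0 -8 3.5; 0 0 0 0 0 -11 3.5")

```text
time: 36.95
tool_pos: [432.8, -145.4, 89.0]
tcp_rot: [180.0, 0.1, 112.0]
ft_force: [0.1, -0.8, -0.9]
finger_gap: 46.4
```

Call:
apply_moves(targets="0 0 0 0 0 0 3.5; 0 0 0 0 0 0 3.5; 0 0 0 0 0 0 3.5; 0 0 0 0 0 0 3.5; 0 0 0 0 0 0 3.5")

```text
time: 37.45
tool_pos: [431.6, -144.8, 84.9]
tcp_rot: [-179.9, -0.1, 112.0]
ft_force: [0.3, -0.1, -1.7]
finger_gap: 46.7
```

```bash
python3 -c "
from seg import *
from go import *
s=sense();print(s['tool_pos'],s['tcp_rot'],s['finger_gap'])
im=snapshot('wrist');d=pose('wrist',masks(im)['green'],s['tool_pos'][2]+52,s,None,25);print(d)
go(695,-20,90,90)"
```

```text
[ 431.62641011 -144.846699     84.8868266 ] [-1.79900250e+02 -1.05953528e-01  1.11992859e+02] 46.73961902925689
{'n': 21785, 'c': array([ 425.2, -146.6]), 'box': array([ 427.2, -145.7,   75.7,   44.9,   21.8]), 'ax': 21.6, 'px': [np.int64(185), np.int64(370), np.int64(215), np.int64(340)]}
turn [-0.002 -0.001  0.384] shift [ 1.73 29.08 -0.53] calls 1.17 deg 22.0 j6 -137.0 yaw 112.0 -> 90.0
```

Call:
apply_moves(targets="0 0 0.08 0.3 4.5 -0.5 3.5; 0 0 0.16 0.6 9 -0.5 3.5; 0 0 0.24 0.9 14 -0.5 3.5; 0 0 0.32 1.2 18 -0.5 3.5; 0 0 0.384 1.4 22 -0.5 3.5")

```text
time: 38.0
tool_pos: [632.5, -48.7, 90.1]
tcp_rot: [-179.9, -0.0, 89.8]
ft_force: [0.9, -0.7, -0.2]
finger_gap: 46.5
```

Call:
apply_moves(targets="0 0 0 2.5 3.5 0 3.5; 0 0 0 2.8 6.5 0 3.5; 0 0 0 2.8 6.5 0 3.5; 0 0 0 2.8 6.5 0 3.5; 0 0 0 2.8 6.5 0 3.5")

```text
time: 38.5
tool_pos: [695.4, -22.2, 90.5]
tcp_rot: [-179.9, -0.0, 90.0]
ft_force: [0.4, 0.8, -1.2]
finger_gap: 46.6
```

```bash
python3 -c "
from seg import *
from go import *
s=sense();print(s['tool_pos'],s['tcp_rot'],s['finger_gap'])
go(697,-21,10,90)"
```

```text
[695.42420121 -22.20087168  90.52111682] [-1.79915915e+02 -3.73035603e-03  8.99735119e+01] 46.569435251988416
turn [-0.001 -0.    -0.   ] shift [0.12 0.17 8.05] calls 0.32 deg 0.1 j6 -96.0 yaw 90.0 -> 90.0
```

Call:
apply_moves(targets="0 0 0 0.1 0.2 3 3.5; 0 0 0 0.1 0.2 6 3.5; 0 0 0 0.1 0.2 8 3.5; 0 0 0 0.1 0.2 8 3.5; 0 0 0 0.1 0.2 8 3.5")

```text
time: 39.0
tool_pos: [697.8, -21.3, 11.8]
tcp_rot: [-180.0, -0.0, 90.0]
ft_force: [0.8, 0.1, -0.6]
finger_gap: 46.6
```

Call:
apply_moves(targets="0 0 0 0 0 0 3.5; 0 0 0 0 0 0 3.5; 0 0 0 0 0 0 3.5; 0 0 0 0 0 0 3.5; 0 0 0 0 0 0 3.5")

```text
time: 39.5
tool_pos: [698.6, -20.9, 11.5]
tcp_rot: [180.0, 0.0, 90.0]
ft_force: [-0.1, -0.0, -1.1]
finger_gap: 46.5
```

```bash
python3 -c "
from go import *
s=sense();print(s['tool_pos'],s['ft_force'],s['finger_gap'])
go(697,-21,-18,90)"
```

```text
[698.55607218 -20.89531498  11.5333664 ] [-0.05016251 -0.0073297  -1.11478765] 46.45991022986537
turn [ 0.  0. -0.] shift [-0.01 -0.16  2.95] calls 0.12 deg 0.0 j6 -95.9 yaw 90.0 -> 90.0
```

Call:
apply_moves(targets="0 0 0 0 -0.1 1.2 3.5; 0 0 0 0 -0.1 2.2 3.5; 0 0 0 0 -0.1 2.6 3.5; 0 0 0 0 -0.1 2.8 3.5; 0 0 0 0 -0.1 2.9 3.5")

```text
time: 40.0
tool_pos: [697.1, -20.9, -17.9]
tcp_rot: [-180.0, -0.0, 90.0]
ft_force: [-4.5, 0.5, 6.9]
finger_gap: 46.7
```

Call:
apply_moves(targets="0 0 0 0 0 0 3.5; 0 0 0 0 0 0 3.5; 0 0 0 0 0 0 3.5; 0 0 0 0 0 0 3.5; 0 0 0 0 0 0 3.5")

```text
time: 40.5
tool_pos: [697.4, -20.9, -17.8]
tcp_rot: [180.0, 0.0, 90.0]
ft_force: [-0.2, 0.1, -1.6]
finger_gap: 46.6
```

Call:
apply_moves(targets="0 0 0 0 0 0.1 3.5; 0 0 0 0 0 0.1 3.5; 0 0 0 0 0 0.1 5.7; 0 0 0 0 0 0.1 5.7; 0 0 0 0 0 0.1 5.7")

```text
time: 41.0
tool_pos: [697.4, -20.9, -18.9]
tcp_rot: [180.0, -0.0, 90.0]
ft_force: [0.1, 0.3, -0.2]
finger_gap: 56.9
```

Call:
apply_moves(targets="0 0 0 0 0 -1 5.7; 0 0 0 0 0 -4 5.7; 0 0 0 0 0 -8 5.7; 0 0 0 0 0 -13 5.7; 0 0 0 0 0 -18 5.7")

```text
time: 41.5
tool_pos: [696.8, -20.8, 163.3]
tcp_rot: [-180.0, -0.0, 90.0]
ft_force: [0.6, 0.2, -0.0]
finger_gap: 56.9
```

Call:
apply_moves(targets="0 0 0 0 -4 0 5.7; 0 0 0 0 -8 0 5.7; 0 0 0 0 -12 0 5.7; 0 0 0 0 -16 0 5.7; 0 0 0 0 -16 0 5.7")

```text
time: 42.0
tool_pos: [532.0, -20.4, 160.0]
tcp_rot: [-179.7, -0.0, 90.0]
ft_force: [0.8, 0.5, -0.7]
finger_gap: 56.8
```

```bash
python3 -c "
from seg import *
s=sense();print(s['tool_pos'],s['ft_force'],s['time'])
im=save('side','fs.png');t=save('top','ft.png',scale=1.4);w=save('wrist','fw.png')
M=masks(t)
print(pose('top',M['green'],32,None,(110,180,195,285)),pose('top',M['wood'],36,None,(110,180,195,285)))
cv2.imwrite('pics/final.png',np.vstack([cv2.resize(np.hstack([t[100:250,80:420]]),(800,353)),cv2.resize(im[60:310],(560,247)) if 0 else cv2.resize(im[60:260,100:560],(800,240))])[:,:,::-1])"
```

```text
[531.97355001 -20.44360231 160.01250107] [ 0.81157215  0.54116469 -0.70359618] 42.0
{'n': 124, 'c': array([724.7, -22.1]), 'box': array([724. , -22. ,  45.5,  19.1,  89.4]), 'ax': 84.9, 'px': [np.int64(133), np.int64(140), np.int64(246), np.int64(263)]} {'n': 63, 'c': array([730.4,  55.9]), 'box': array([729.2,  57.8,  34.6,  13.6,  89.4]), 'ax': 84.8, 'px': [np.int64(132), np.int64(137), np.int64(218), np.int64(231)]}
```

View pics/final.png

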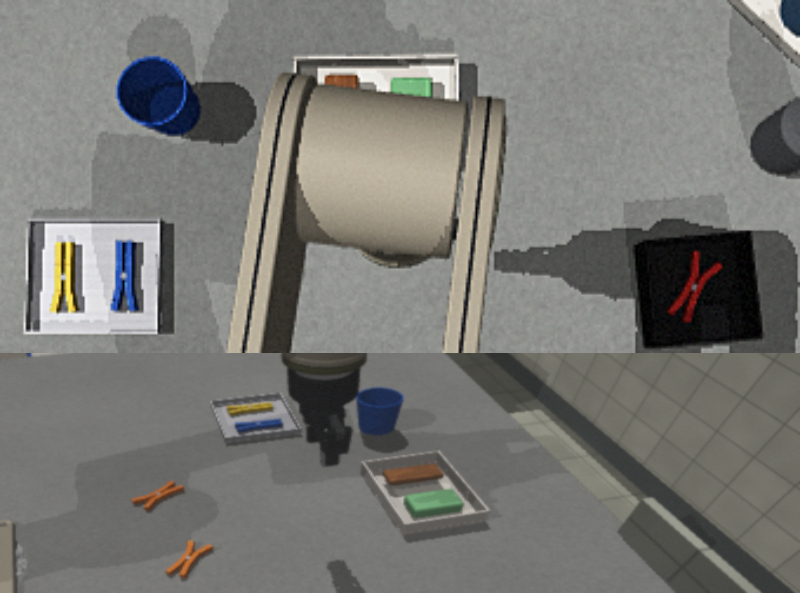

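The picture shows yellow and blue in the tray, brush and soap side by side in the basket, red in the bin, and the cup and bottle in place. I'm handing in.

Call:
apply_moves(targets="0 0 0 0 0 0 5.7; 0 0 0 0 0 0 5.7; 0 0 0 0 0 0 5.7; 0 0 0 0 0 0 5.7; 0 0 0 0 0 0 5.7")

```text
time: 42.65
tool_pos: [537.5, -20.9, 161.0]
tcp_rot: [-180.0, -0.0, 90.0]
ft_force: [0.1, -0.7, 0.0]
finger_gap: 57.0
```

```bash
python3 -c "
from bench import *
print(hand_in())"
```

```text
the job is handed in; nothing more can be done
None
```

The counter is tidied and the job is handed in at about 42.7 s of the 120 s allowed. No verdict came back.

I dropped the slack red peg into the black bin first. Then I set the yellow and blue pegs in the tray, and the brush (bristles down) and soap in the basket.

**Final check:** the last top and side pictures show the red peg in the bin and the two pegs flat in the tray, about 67 mm apart. The brush and soap lie side by side in the basket. The cup and the spray bottle look to be standing where they were. The arm was clear of everything, and the highest force I read was about 22 N.

**What disagreed or failed:**
- **Finger length:** the fingers end roughly 33 mm short of the stated TCP, so I found the gripping heights from the pictures and by small steps down. My first close on the red peg shut above it because of this.
- **Yellow peg:** my first grip missed. I had used a position reading taken before the arm settled, and the gripper was not low enough. It read about 4 N upward; the peg did not move noticeably and the second grip held.
- **Basket in the last top picture:** the arm hid most of it, so for the soap's place I relied on the side picture. The brush had also been measured from the wrist camera.

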